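# Set up a batch of valve tappets on the magnet plate for grinding

### The arm

A 7-joint arm with a two-finger parallel gripper is mounted at the origin on the work surface. World frame = base frame: x ahead of the robot, y to its left, z up, the work surface at z = 0. Lengths are in m, angles in rad, forces in N, time in s.
With the tool pointing down it reaches from about 0.4 to 0.9 m from the base axis. Payload 5.5 kg.
Tool frame: the origin (TCP) lies at the centre of the arm's flange, where the gripper is bolted on; the fingertips stand 173 mm ahead of it and the grasp point (between the pads) lies 155 mm ahead of it; z points along the fingers, y is the direction in which the jaws open and shut (so a half turn about z gives the same grasp; the last joint's range is limited). The gripper opens to 85 mm and grips with 20 to 120 N. Pads are 22 mm wide; open, the fingers measure 114 mm over their backs; the gripper's body (76 mm by 85 mm) begins 54 mm behind the grasp point. The pads swing forward as they close: fully open they stand 13 mm farther back than shut.
Start: joints at [1.382, 0.501, -0.427, 1.55, 0.221, 1.138, -0.21], TCP at [0.284, -0.585, 0.405] pointing down, gripper open.
Joint ranges: [-2.88, 2.88], [-0.31, 2.03], [-1.54, 1.56], [0.2, 2.42], [-1.41, 4.55], [0.19, 2.02], [-2.57, 2.57]. Speed limits (rad/s): [2.57, 2.57, 3.14, 3.14, 3.14, 3.14, 3.14].

### API

Orientations are given as a rotation vector (axis times angle).
In Python, from cell import get_state, cams, manip gives the robot as it stands.
- The arm moves only by the tool move_arm, never from a script. Its argument "motion" is a list of rows, each an object of numbers: "tx", "ty", "tz": the shift along the tool's x, y, z in mm; "wx", "wy", "wz": the turn, a rotation vector about the tool's x, y, z in rad. In form: [{"tx": .., "ty": .., "tz": .., "wx": .., "wy": .., "wz": ..}, ...]. A call has 1 to 5 rows; each row shifts and turns the commanded pose from where the row before left it, along the tool's axes as they then stand; what a row does not reach is not made up. A row lasts 1/8 s, in which the tool goes at most 62.5 mm and 10.7 degrees, less where a joint would pass 70% of its speed; a pose out of reach is approached as far as the arm can. A call with a gripper value outside its range is refused whole. "gripper" is the closure, from -1 (fully open) to 1 (shut), set as the call begins (left out, the last holds). The fingers move at their own pace and stop on an object; the grip force is fixed at half the most. Time passes only in rows, so rows that do not move let the fingers close. It gives the time, the measured TCP pose, the force and the opening at its end, in the units of the state.
- get_state(): the state, without advancing time (a new reading comes with each control period).
- cams.camera(name): name is "scene" or "top"; returns the picture (420x560x3 uint8, blue, green, red); there is no depth.
- cams.calibration(name): a dict with "fx", "fy", "cx", "cy" (pixels), "k1" (the pictures are not rectified: a ray, as slopes to the right and down, at radius r is drawn at 1 + k1 r^2 times it, then the intrinsics apply), "extrinsics" (4x4, takes a point from camera to world coordinates). Camera axes: x right, y down, z forward; pixel columns grow to the right and rows downward; lengths in m; the calibration is good to about 2 mm. A picture is of the moment at which its call begins. calibration takes no time and is no camera call.
- manip.job_done(): hands the job in, once; it reports no verdict.
The state is a dict: "clock": time; "joint_pos": joint angles; "qd": joint speeds; "effort": joint torques, N m; "position": TCP position; "orientation": TCP orientation; "force": force on the tool from outside, world axes, zero at the start; "torque": the same for the moment, N m; "gripper_width": opening from 0.0 (shut) to 1.0 (fully open).
Only numpy, scipy, OpenCV 4.12 (cv2) and the standard library are available. Lean on these libraries where they do the work, as an engineer would, in place of code of your own. Each camera call takes 0.05 s, during which the arm holds its last target. There are 200 camera calls.

### The job

Clear the spanner off the magnet plate and hang it by its ring on the free peg of the tool rail. Then stand every tappet from the mat on the plate in two neat rows, each one centred on a crossing of the brass lines: begin at the end with the stop strip and fill both crossings of a cross line before going on to the next. When all are in place, switch the magnet to its holding level by turning the selector clockwise to step 5, and leave the other things on the bench where they are.

Things in the scene. Friction and masses are not known exactly. Their poses are not given: they have to be found in the camera images.
- plate: Square-pole magnet plate, fixed to the bench: a grey block 208 x 272 mm and 50 mm high whose top is 3 x 4 square dark steel poles (62 mm) parted by 3 mm brass lines, all flush. Origin at the centre of its underside, x across the short side, y along the long side, z up. A steel stop strip 6 mm thick closes its -y end and stands 8 mm above the top.
- cross1a (a point): Crossing of two brass lines in the plate's top face (50 mm above the bench): cross line 1 counted from the stop strip, row on the -x side of the plate. Crossings lie 65 mm apart both ways; cross line 1 lies 66.5 mm from the strip.
- cross1b (a point): Crossing of two brass lines in the plate's top face (50 mm above the bench): cross line 1 counted from the stop strip, row on the +x side of the plate. Crossings lie 65 mm apart both ways; cross line 1 lies 66.5 mm from the strip.
- cross2a (a point): Crossing of two brass lines in the plate's top face (50 mm above the bench): cross line 2 counted from the stop strip, row on the -x side of the plate. Crossings lie 65 mm apart both ways; cross line 1 lies 66.5 mm from the strip.
- cross2b (a point): Crossing of two brass lines in the plate's top face (50 mm above the bench): cross line 2 counted from the stop strip, row on the +x side of the plate. Crossings lie 65 mm apart both ways; cross line 1 lies 66.5 mm from the strip.
- cross3a (a point): Crossing of two brass lines in the plate's top face (50 mm above the bench): cross line 3 counted from the stop strip, row on the -x side of the plate. Crossings lie 65 mm apart both ways; cross line 1 lies 66.5 mm from the strip.
- cross3b (a point): Crossing of two brass lines in the plate's top face (50 mm above the bench): cross line 3 counted from the stop strip, row on the +x side of the plate. Crossings lie 65 mm apart both ways; cross line 1 lies 66.5 mm from the strip.
- tappet1: Bucket tappet: plain steel cylinder 30 mm across and 26 mm high with a dark line round it, about 70 g, standing upright on the 4 mm rubber mat at the left at the start. Origin at the centre of its underside, z up its axis. Four to six are there; an absent one reads None.
- tappet2: Bucket tappet: plain steel cylinder 30 mm across and 26 mm high with a dark line round it, about 70 g, standing upright on the 4 mm rubber mat at the left at the start. Origin at the centre of its underside, z up its axis. Four to six are there; an absent one reads None.
- tappet3: Bucket tappet: plain steel cylinder 30 mm across and 26 mm high with a dark line round it, about 70 g, standing upright on the 4 mm rubber mat at the left at the start. Origin at the centre of its underside, z up its axis. Four to six are there; an absent one reads None.
- tappet4: Bucket tappet: plain steel cylinder 30 mm across and 26 mm high with a dark line round it, about 70 g, standing upright on the 4 mm rubber mat at the left at the start. Origin at the centre of its underside, z up its axis. Four to six are there; an absent one reads None.
- tappet5: Bucket tappet: plain steel cylinder 30 mm across and 26 mm high with a dark line round it, about 70 g, standing upright on the 4 mm rubber mat at the left at the start. Origin at the centre of its underside, z up its axis. Four to six are there; an absent one reads None.
- tappet6: Bucket tappet: plain steel cylinder 30 mm across and 26 mm high with a dark line round it, about 70 g, standing upright on the 4 mm rubber mat at the left at the start. Origin at the centre of its underside, z up its axis. Four to six are there; an absent one reads None.
- spanner: Steel combination spanner, 213 mm long, about 160 g, lying flat on the plate at the start. Origin under mid-shank (centre of mass 12 mm nearer the jaw); x along the shank to the ring end, z the normal of its flat. Shank 15 mm wide, 8 mm thick, 1.5 to 9.5 mm above what it lies on, straight for 70 mm either way of the origin. Jaw end 9 mm thick, 40 mm wide.
- spanner_ring (a point): Centre of the hole of the spanner's ring, 86 mm from the spanner's origin along its x and 5.5 mm above its underside. Hole 21 mm across, ring 31 mm outside, 11 mm thick; axes as the spanner's.
- peg_root (a point): Root of the free peg, at the front face of the tool rail's bar. Axes: x into the bar, y left along it, z up. The peg is 6 mm thick, 50 mm long. The rail is a fixed open frame: two uprights 240 mm apart, a bar 6 mm thick, 250 to 280 mm above the bench. The free peg is the left one seen from the robot; 100 mm to its right a larger spanner hangs fixed on a like peg.
- peg_tip (a point): Centre of the rounded free end of the free peg. From peg_root to peg_tip is the peg's axis: 50 mm, towards the robot's side and up, 55 degrees above level.
- selector (a joint): Selector on the magnet's controller: 0 at off (a stop), growing clockwise seen from above by pi/6 (30 degrees) a click to step 6 at pi (a stop). A spring detent of about 0.1 N m holds each step and pulls in from up to half a click either side. At off, step 1 or step 2 at the start. Seven tick marks round it: the long one is off, then steps 1 to 6.
- selector_grip (a point): On the selector's vertical axis at mid-height of its black bar grip, 88 mm above the bench. The bar is 13 mm thick, 46 mm long, from 73 to 99 mm above the bench, on a skirt 50 mm across. The point turns with it: y along the bar to the end with the white pointer line, x across the bar. The grey controller box is fixed, 130 x 110 mm, 66 mm high.
- wheelnut: Bystander on the mat: hexagon steel nut 29 mm across flats, 16 mm high. Origin at the centre of its underside.
- socket: Bystander on the mat: dark spanner socket standing up, 25 mm across, 46 mm high. Origin at the centre of its underside.
- bearing: Bystander on the bench before the plate: ball bearing ring 42 mm across, 13 mm high. Origin at the centre of its underside.
- sparkplug: Bystander on the bench before the plate: spark plug lying, about 78 mm long, 24 mm thick. Origin on the bench below its middle.
- screwdriver: Bystander on the bench beyond the plate: black screwdriver lying, 200 mm long. Origin below its middle.

How it is judged:
By the outcome, as a careful person would: the job done as asked, in the order asked, and still so for the second after the job is handed in, with the robot touching nothing.
Of tappet1, tappet2, tappet3, tappet4, tappet5, tappet6 only 4 to 6 are there at a start; the rules pass over those that are not, and their reading is None.
At some moment in a run one of tappet1, tappet2, tappet3, tappet4, tappet5, tappet6 may be knocked a few centimetres aside while the robot is not near it.
It also fails if it takes over 210 s, if anything falls off the work surface, if the arm or the gripper's body presses on something with over 40 N, if the wrist force passes 120 N, or if a joint passes its speed limit or range.

## Working session

There is one attempt and no reset: what is moved stays moved. The work goes in short steps, Python scripts to look and compute and a tool call to move; the robot and the scene stay as the last step left them, time stands still between calls to the robot, and variables do not carry over. Pictures are saved under pics/ and viewed, about 12 in all and at most 16, crops included, and the job is handed in when it is done.

Besides the shell and the picture viewer there is one more tool, called after ">>>" by a JSON object that holds its "op" and its "data". move_arm: Moves the arm, as the interface text tells. Its arguments: {"type":"object","properties":{"motion":{"type":"array"},"gripper":{"type":"number"}},"required":["motion"]}

```bash
ls; mkdir -p pics; cat > h.py <<'E'
import numpy as np, cv2
from cell import get_state, cams, manip
from scipy.spatial.transform import Rotation as R
def cal(n):
    c=cams.calibration(n); K=np.array([[c['fx'],0,c['cx']],[0,c['fy'],c['cy']],[0,0,1.]]); return c,K,np.array(c['extrinsics'])
def pix2w(n,u,v,z):
    c,K,E=cal(n); d=np.array([(u-c['cx'])/c['fx'],(v-c['cy'])/c['fy']]); s=d.copy()
    for _ in range(20): s=d/(1+c['k1']*(s@s))
    r=E[:3,:3]@np.array([s[0],s[1],1]); o=E[:3,3]; return o+r*(z-o[2])/r[2]
def w2pix(n,p):
    c,K,E=cal(n); q=E[:3,:3].T@(np.array(p)-E[:3,3]); s=q[:2]/q[2]; s=s*(1+c['k1']*(s@s))
    return np.array([s[0]*c['fx']+c['cx'],s[1]*c['fy']+c['cy']])
def shot(n,f,crop=None,k=1):
    im=cams.camera(n)
    cv2.imwrite('pics/raw_'+f,im)
    if crop: x0,y0,x1,y1=crop; im=im[y0:y1,x0:x1]
    if k!=1: im=cv2.resize(im,None,fx=k,fy=k,interpolation=cv2.INTER_CUBIC)
    cv2.imwrite('pics/'+f,im)
def pose():
    s=get_state(); return np.array(s['position']),R.from_rotvec(s['orientation'])
E
python3 - <<'E'
from h import *
np.set_printoptions(precision=3,suppress=True)
s=get_state(); print(s)
print(pose()[1].as_matrix())
for n in('scene','top'):
    c,K,E=cal(n); print(n,c); shot(n,n+'0.png',k=1.4)
E
```

```text
pics
{'clock': 0.0, 'joint_pos': array([ 1.382,  0.502, -0.427,  1.551,  0.221,  1.138, -0.21 ]), 'qd': array([-0.   ,  0.   , -0.001,  0.   ,  0.   ,  0.002,  0.001]), 'effort': array([ -0.   , -56.951,  -5.816, -28.094,   0.011,   0.012,   0.   ]), 'position': array([ 0.284, -0.584,  0.404]), 'orientation': array([-3.06 , -0.703,  0.001]), 'force': array([ 0.369,  0.501, -0.267]), 'torque': array([ 0.002, -0.026, -0.052]), 'gripper_width': 0.9994412016092842}
[[ 0.9    0.437 -0.001]
 [ 0.437 -0.9    0.002]
 [ 0.    -0.002 -1.   ]]
scene {'fx': 460.71763780070154, 'fy': 460.71763780070154, 'cx': 279.38997445677705, 'cy': 211.79353843436314, 'k1': 0.049472685932135045, 'extrinsics': array([[ 0.131,  0.653, -0.746,  1.441],
       [ 0.991, -0.095,  0.091, -0.038],
       [-0.012, -0.751, -0.66 ,  0.972],
       [ 0.   ,  0.   ,  0.   ,  1.   ]])}
top {'fx': 514.9197529525075, 'fy': 514.9197529525075, 'cx': 279.5001362304193, 'cy': 206.99835997476725, 'k1': 0.06512400538151884, 'extrinsics': array([[ 0.017, -0.99 ,  0.137,  0.398],
       [-1.   , -0.017,  0.003,  0.056],
       [-0.001, -0.137, -0.991,  1.334],
       [ 0.   ,  0.   ,  0.   ,  1.   ]])}
```

View pics/top0.png

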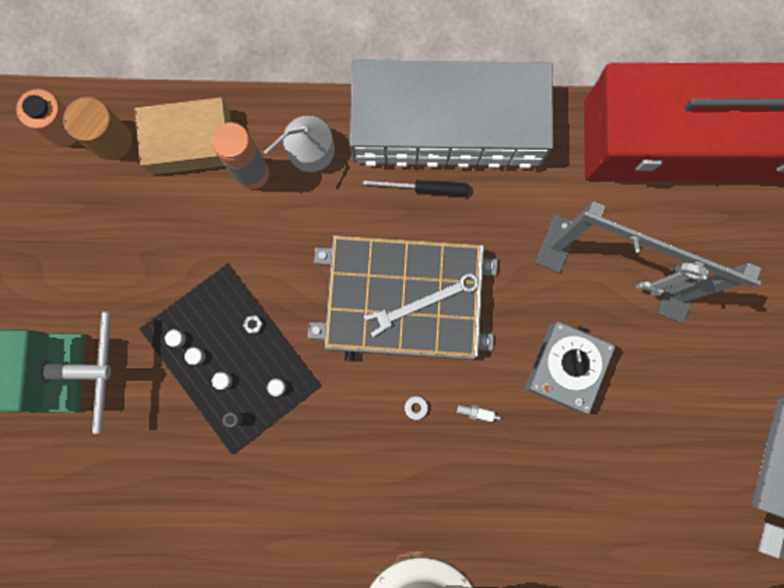

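View pics/scene0.png

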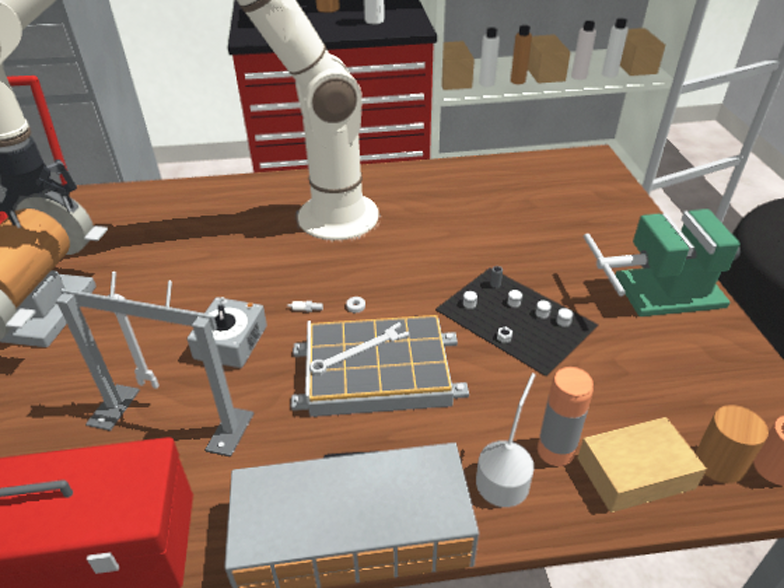

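The top view shows four tappets at (175,338), (194,355), (221,380) and (276,387). The spanner lies on the plate with its ring at (469,283), the selector is at (575,362), and the rail is on the right. Next I'll enlarge the details.

```bash
python3 - <<'E'
from h import *
t=cv2.imread('pics/raw_top0.png'); s=cv2.imread('pics/raw_scene0.png')
f=lambda im,x0,y0,x1,y1,k: cv2.resize(im[y0:y1,x0:x1],None,fx=k,fy=k,interpolation=cv2.INTER_CUBIC)
cv2.imwrite('pics/c1.png',f(t,215,160,365,265,5))
cv2.imwrite('pics/c2.png',f(t,370,135,550,265,4.4))
cv2.imwrite('pics/c3.png',f(s,30,180,200,320,4.2))
cv2.imwrite('pics/c4.png',f(t,95,185,235,290,5))
E
```

```text
(no output)
```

View pics/c1.png

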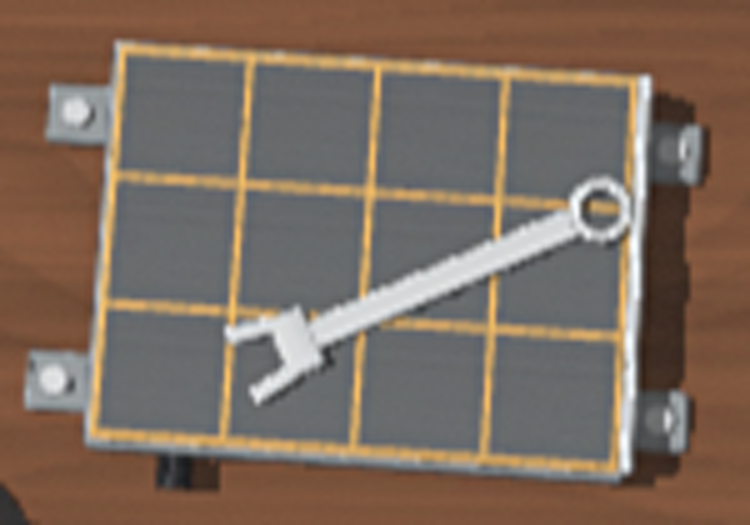

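View pics/c2.png

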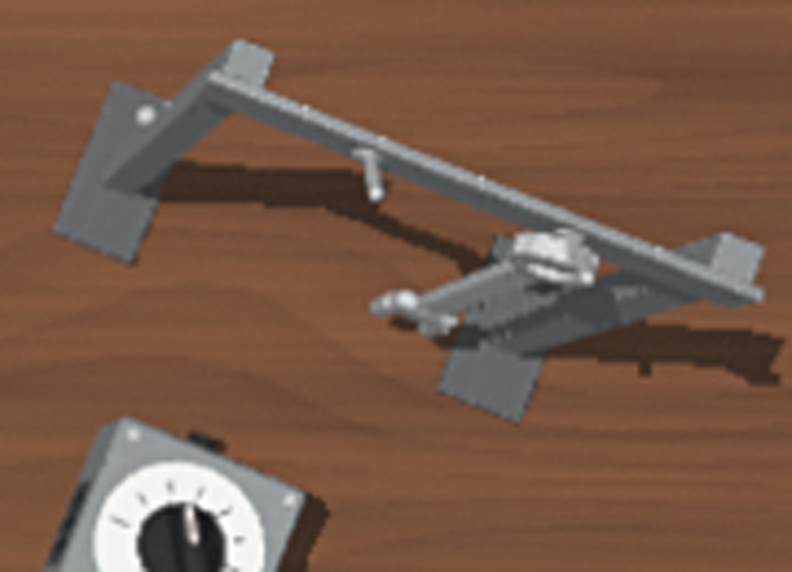

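View pics/c3.png

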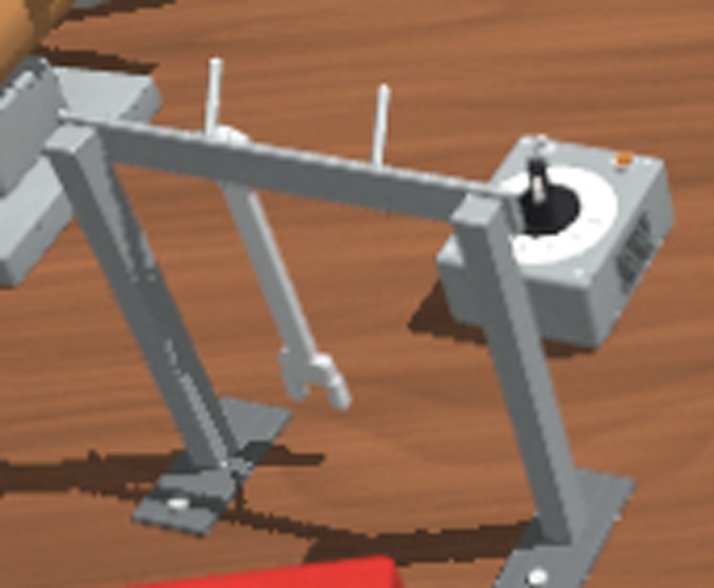

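View pics/c4.png

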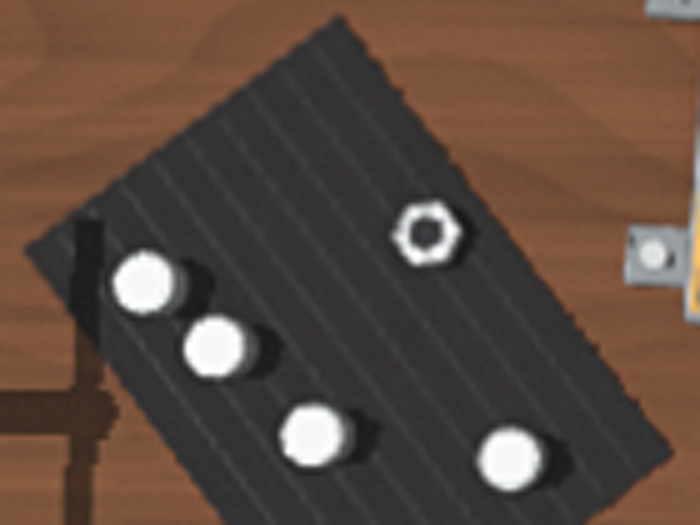

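Readings from the crops:
- **Plate:** the stop strip is on the image right, the world -y end. Line 1 crossings are at (499,200) and (491,329).
- **Selector:** the pointer lies at tick 2, two past the long tick, so it needs +90° clockwise.
- **Peg:** the tip is at (377,192) in the top crop and (383,90) in the scene crop.
- **Mat:** four tappets.

```bash
python3 - <<'E'
from h import *
np.set_printoptions(precision=4,suppress=True)
from scipy.optimize import least_squares
P=lambda u,v,z:pix2w('top',u/5+215,v/5+160,z)
# plate fit, crossings 1a..3b
px=[(491,329),(499,200),(362,321),(372,191),(233,313),(243,183)]
W=np.array([P(*p,.05)[:2] for p in px]); print(W)
L=np.array([(x,y) for y in(-65,0,65) for x in(-32.5,32.5)])/1000
def f(q): c,s=np.cos(q[2]),np.sin(q[2]); return L@np.array([[c,s],[-s,c]])+q[:2]
r=least_squares(lambda q:(f(q)-W).ravel(),[.5,0,0]); print('plate',r.x,'res mm',r.fun*1000); print(f(r.x))
ring=P(601,210,.0555+.005); jn=P(296,340,.06); 
print('ring',ring,'jawbase',jn); d=ring-jn; print('len',np.linalg.norm(d),'yaw',np.arctan2(d[1],d[0]))
def tri(pt,ps): 
    g=lambda x:np.r_[w2pix('top',x)-pt,w2pix('scene',x)-ps]
    r=least_squares(g,[.5,-.3,.3]); return r.x,r.fun
C=lambda u,v:np.array([u/4.4+370,v/4.4+135]); S=lambda u,v:np.array([u/4.2+30,v/4.2+180])
print('tip',tri(C(377,192),S(383,90)))
# fixed peg tip, bar top-front corners
print('barTopL',tri(C(212,76),S(518,192)), 'barR',tri(C(757,300),S(65,113)))
for z in(.25,.265,.28): print('root',z,pix2w('top',*C(365,155),z))
print('barL',pix2w('top',*C(212,76),.28),'barR',pix2w('top',*C(760,293),.28))
print('ovflow')
print('dial',pix2w('top',*C(181,545),.068),'knob')
c=P
D=lambda u,v:np.array([u/5+95,v/5+185])
# 4 tappets tops, crop c4
for u,v in[(145,282),(214,347),(313,436),(511,459)]: print('tap',pix2w('top',*D(u,v),.030))
E
```

```text
[[ 0.5285 -0.0252]
 [ 0.5939 -0.0287]
 [ 0.5315  0.0394]
 [ 0.5974  0.0354]
 [ 0.5344  0.1041]
 [ 0.6004  0.1005]]
plate [ 0.5644  0.0376 -0.0504] res mm [ 0.0956 -0.5119 -0.3542 -0.2671  0.4382 -0.2036 -0.6091  0.595   0.7632
  0.0209 -0.3338  0.3668]
[[ 0.5286 -0.0257]
 [ 0.5936 -0.029 ]
 [ 0.5319  0.0392]
 [ 0.5968  0.036 ]
 [ 0.5352  0.1041]
 [ 0.6001  0.1009]]
ring [ 0.5881 -0.0789  0.0605] jawbase [0.5204 0.0722 0.06  ]
len 0.16557766582750616 yaw -1.1496441634520655
tip (array([ 0.6027, -0.2937,  0.3067]), array([-0.351 ,  0.0209, -0.3896, -0.0573]))
barTopL (array([ 0.663 , -0.2259,  0.2789]), array([-1.1131,  0.0222, -1.1724, -0.124 ])) barR (array([ 0.56  , -0.4748,  0.2769]), array([-0.5844,  0.0856, -0.6554, -0.1589]))
root 0.25 [ 0.6322 -0.3085  0.25  ]
root 0.265 [ 0.629  -0.3035  0.265 ]
root 0.28 [ 0.6257 -0.2984  0.28  ]
barL [ 0.6629 -0.2279  0.28  ] barR [ 0.563  -0.4759  0.28  ]
ovflow
dial [ 0.4501 -0.2627  0.068 ] knob
tap [0.4834 0.45   0.03  ]
tap [0.4513 0.4137 0.03  ]
tap [0.4077 0.362  0.03  ]
tap [0.3977 0.2629 0.03  ]
```

Pixel-derived results: plate pose (0.564, 0.038), yaw -2.9°, residual under 0.8 mm. Spanner origin ≈ (0.553, 0.000), with the ring towards yaw -66°. Peg tip ≈ (0.603, -0.294, 0.306), root ≈ (0.629, -0.304, 0.265), which agree with the 50 mm / 55° geometry. I'll go above the spanner now.

>>> {"op": "move_arm", "data": {"motion": [{"tx":41.4,"ty":-34},{"tx":41.4,"ty":-34},{"tx":41.4,"ty":-34},{"tx":41.4,"ty":-34},{"tx":41.4,"ty":-34}], "gripper": 0.2}}

```text
validation failed for argument at $.mo...
```

>>> {"op": "move_arm", "data": {"motion": [{"tx":41.4,"ty":-34},{"tx":41.4,"ty":-34},{"tx":41.4,"ty":-34},{"tx":41.4,"ty":-34},{"tx":41.4,"ty":-34}]}}

```text
validation failed for argument at $.mo...
```

>>> {"op": "move_arm", "data": {"motion": [{"tx":41.4,"ty":-34},{"tx":41.4,"ty":-34},{"wz":-0.171},{"wz":-0.171},{"wz":-0.171}]}}

```text
validation failed for argument at $.mo...
```

>>> {"op": "move_arm", "data": {"motion": [{"wz":-0.171},{"wz":-0.171},{"wz":-0.171},{"wz":-0.171},{"wz":-0.171}]}}

```text
validation failed for argument at $.mo...
```

>>> {"op": "move_arm", "data": {"motion": [{"wz":-0.171},{"tz":40},{"tz":40},{"tz":30},{}]}}

```text
validation failed for argument at $.mo...
```

```bash
cat >> h.py <<'E'
def goto(x,y,z,yaw,tilt=None):
    "print tool-axis shift (mm) and turn (rad) to a tool-down pose with tool x at yaw (deg)"
    p,r=pose(); a=np.radians(yaw); t=R.from_matrix(np.array([[np.cos(a),np.sin(a),0],[np.sin(a),-np.cos(a),0],[0,0,-1.]])) if tilt is None else tilt
    w=(r.inv()*t).as_rotvec(); d=r.inv().apply(np.array([x,y,z])-p)*1000
    m=r.as_matrix(); print('pos',p.round(4),'yaw',np.degrees(np.arctan2(m[1,0],m[0,0])).round(1),'shift',d.round(1),'turn',w.round(3),'shift after turn',t.inv().apply(np.array([x,y,z])-p).round(4)*1000)
E
python3 - <<'E'
from h import *
s=get_state(); print(s['clock'],s['joint_pos'],s['gripper_width'],s['force'])
goto(.553,0,.24,114.1)
shot('top','top1.png',(215,160,365,265),5)
E
```

```text
0.1 [ 1.3821943   0.5017781  -0.42677558  1.55133459  0.22079629  1.13829668
 -0.2102815 ] 1.003910002612437 [ 0.60400555 -0.07037213 -0.2974885 ]
pos [ 0.2836 -0.5845  0.4037] yaw 25.9 shift [ 497.6 -407.9  164.5] turn [-1.00e-03 -1.00e-03 -1.54e+00] shift after turn [423.6 484.6 163.7]
```

The rows were refused, so nothing moved. Rows probably need all six keys, so I'll test one.

>>> {"op": "move_arm", "data": {"motion": [{"tx":41.4,"ty":-34,"tz":0,"wx":0,"wy":0,"wz":0},{"tx":41.4,"ty":-34,"tz":0,"wx":0,"wy":0,"wz":0},{"tx":41.4,"ty":-34,"tz":0,"wx":0,"wy":0,"wz":0},{"tx":41.4,"ty":-34,"tz":0,"wx":0,"wy":0,"wz":0},{"tx":41.4,"ty":-34,"tz":0,"wx":0,"wy":0,"wz":0}], "gripper": 0.2}}

```text
clock: 0.78
position: [0.3962, -0.3397, 0.4046]
orientation: [3.062, 0.704, -0.0]
force: [0.7, 0.6, -0.4]
gripper_width: 0.399
```

>>> {"op": "move_arm", "data": {"motion": [{"tx":41.4,"ty":-34,"tz":0,"wx":0,"wy":0,"wz":0},{"tx":41.4,"ty":-34,"tz":0,"wx":0,"wy":0,"wz":0},{"tx":41.4,"ty":-34,"tz":0,"wx":0,"wy":0,"wz":0},{"tx":41.4,"ty":-34,"tz":0,"wx":0,"wy":0,"wz":0},{"tx":41.4,"ty":-34,"tz":0,"wx":0,"wy":0,"wz":0}]}}

```text
clock: 1.4
position: [0.5082, -0.0966, 0.4047]
orientation: [3.062, 0.703, -0.0]
force: [0.4, -0.6, -0.4]
gripper_width: 0.399
```

>>> {"op": "move_arm", "data": {"motion": [{"tx":41.4,"ty":-34,"tz":0,"wx":0,"wy":0,"wz":0},{"tx":41.4,"ty":-34,"tz":0,"wx":0,"wy":0,"wz":0},{"tx":0,"ty":0,"tz":0,"wx":0,"wy":0,"wz":-0.171},{"tx":0,"ty":0,"tz":0,"wx":0,"wy":0,"wz":-0.171},{"tx":0,"ty":0,"tz":0,"wx":0,"wy":0,"wz":-0.171}]}}

```text
clock: 2.02
position: [0.5525, -0.0005, 0.4044]
orientation: [-2.778, -1.466, 0.001]
force: [0.2, 0.0, 1.2]
gripper_width: 0.398
```

>>> {"op": "move_arm", "data": {"motion": [{"tx":0,"ty":0,"tz":0,"wx":0,"wy":0,"wz":-0.171},{"tx":0,"ty":0,"tz":0,"wx":0,"wy":0,"wz":-0.171},{"tx":0,"ty":0,"tz":0,"wx":0,"wy":0,"wz":-0.171},{"tx":0,"ty":0,"tz":0,"wx":0,"wy":0,"wz":-0.171},{"tx":0,"ty":0,"tz":0,"wx":0,"wy":0,"wz":-0.171}]}}

```text
clock: 2.65
position: [0.5525, -0.0009, 0.4045]
orientation: [-1.921, -2.485, 0.001]
force: [-0.4, -0.8, -0.1]
gripper_width: 0.4
```

>>> {"op": "move_arm", "data": {"motion": [{"tx":0,"ty":0,"tz":0,"wx":0,"wy":0,"wz":-0.171},{"tx":0,"ty":0,"tz":40,"wx":0,"wy":0,"wz":0},{"tx":0,"ty":0,"tz":40,"wx":0,"wy":0,"wz":0},{"tx":0,"ty":0,"tz":30,"wx":0,"wy":0,"wz":0},{"tx":0,"ty":0,"tz":0,"wx":0,"wy":0,"wz":0}]}}

```text
clock: 3.28
position: [0.5514, -0.0011, 0.2925]
orientation: [-1.707, -2.632, 0.004]
force: [-0.1, 1.0, 0.4]
gripper_width: 0.4
```

```bash
python3 - <<'E'
from h import *
s=get_state(); print(s['clock'],s['joint_pos'].round(3),s['gripper_width'],s['force'])
goto(.553,0,.24,114.1)
E
```

```text
3.275 [ 0.656  0.622 -0.924  1.88   0.605  0.954 -0.129] 0.3998423370123033 [-0.09503053  0.96163604  0.42046585]
pos [ 0.5514 -0.0011  0.2925] yaw 114.1 shift [ 0.2  2.1 52.5] turn [-0.004 -0.002 -0.   ] shift after turn [ 0.4  1.9 52.5]
```

>>> {"op": "move_arm", "data": {"motion": [{"tx":0,"ty":2,"tz":30,"wx":0,"wy":0,"wz":0},{"tx":0,"ty":0,"tz":22,"wx":0,"wy":0,"wz":0},{"tx":0,"ty":0,"tz":6,"wx":0,"wy":0,"wz":0},{"tx":0,"ty":0,"tz":4,"wx":0,"wy":0,"wz":0},{"tx":0,"ty":0,"tz":0,"wx":0,"wy":0,"wz":0}]}}

```text
clock: 3.9
position: [0.5547, 0.0001, 0.2332]
orientation: [1.709, 2.635, 0.001]
force: [0.2, 0.8, 1.1]
gripper_width: 0.403
```

```bash
python3 - <<'E'
from h import *
goto(.553,0,.226,114.1)
shot('scene','s1.png',(190,200,350,320),5)
E
```

```text
pos [5.547e-01 1.000e-04 2.332e-01] yaw 114.1 shift [ 0.6 -1.6  7.2] turn [ 0.001  0.    -0.001] shift after turn [ 0.6 -1.6  7.2]
```

View pics/s1.png

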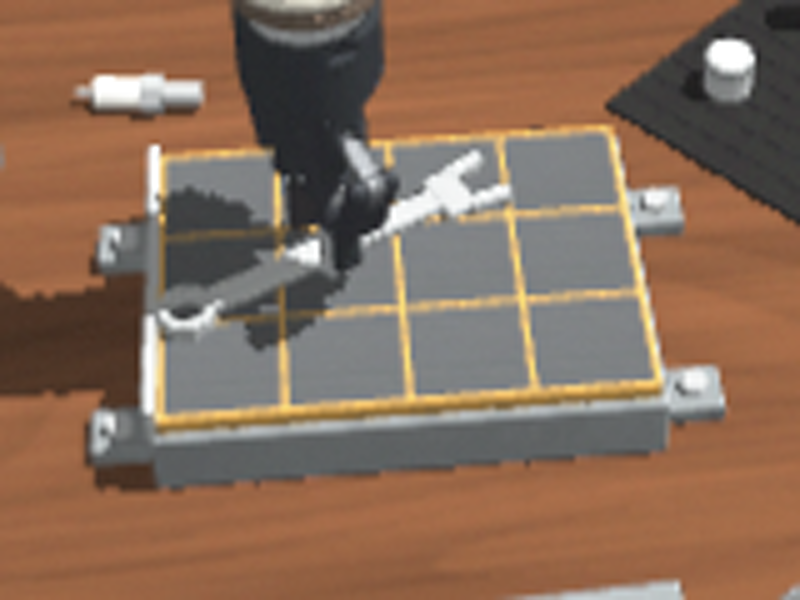

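The view shows the fingers straddling the shank just above the plate (around pixel (345,230)). I'll lower 6 mm, then close.

>>> {"op": "move_arm", "data": {"motion": [{"tx":0,"ty":0,"tz":3,"wx":0,"wy":0,"wz":0},{"tx":0,"ty":0,"tz":3,"wx":0,"wy":0,"wz":0},{"tx":0,"ty":0,"tz":0,"wx":0,"wy":0,"wz":0}]}}

```text
clock: 4.32
position: [0.5543, -0.0001, 0.2265]
orientation: [-1.709, -2.635, 0.001]
force: [-0.3, -0.4, -0.1]
gripper_width: 0.401
```

>>> {"op": "move_arm", "data": {"motion": [{"tx":0,"ty":0,"tz":0,"wx":0,"wy":0,"wz":0},{"tx":0,"ty":0,"tz":0,"wx":0,"wy":0,"wz":0},{"tx":0,"ty":0,"tz":0,"wx":0,"wy":0,"wz":0},{"tx":0,"ty":0,"tz":0,"wx":0,"wy":0,"wz":0}], "gripper": 1}}

```text
clock: 4.82
position: [0.5545, 0.0001, 0.227]
orientation: [1.709, 2.636, 0.0]
force: [-1.3, 0.3, 3.3]
gripper_width: 0.147
```

>>> {"op": "move_arm", "data": {"motion": [{"tx":0,"ty":0,"tz":-5,"wx":0,"wy":0,"wz":0},{"tx":0,"ty":0,"tz":-20,"wx":0,"wy":0,"wz":0},{"tx":0,"ty":0,"tz":-40,"wx":0,"wy":0,"wz":0},{"tx":0,"ty":0,"tz":-50,"wx":0,"wy":0,"wz":0},{"tx":0,"ty":0,"tz":-50,"wx":0,"wy":0,"wz":0}]}}

```text
clock: 5.45
position: [0.5541, 0.0003, 0.3942]
orientation: [1.709, 2.636, 0.0]
force: [2.0, -0.2, -2.0]
gripper_width: 0.15
```

>>> {"op": "move_arm", "data": {"motion": [{"tx":0,"ty":0,"tz":-50,"wx":0,"wy":0,"wz":0},{"tx":0,"ty":0,"tz":-50,"wx":0,"wy":0,"wz":0},{"tx":0,"ty":0,"tz":-30,"wx":0,"wy":0,"wz":0},{"tx":0,"ty":0,"tz":0,"wx":0,"wy":0,"wz":0}]}}

```text
clock: 5.95
position: [0.5546, 0.001, 0.525]
orientation: [1.706, 2.632, 0.004]
force: [-0.8, 0.2, -1.8]
gripper_width: 0.148
```

```bash
cat >> h.py <<'E'
b=np.array([.9265,-.378,0]) # horizontally into the bar... (-n)
def hang(tilt,s,tip=np.array([.6027,-.2937,.3065]),ring=np.array([-.086,0,.1713]),nx=-b):
    "tool pose with the ring s m along the peg axis from tip; tilt deg"
    t=np.radians(tilt); n=nx; zz=np.array([0,0,1.]); a=n*np.cos(np.radians(55))+zz*np.sin(np.radians(55))
    Z=-(n*np.sin(t)+zz*np.cos(t)); X=n*np.cos(t)-zz*np.sin(t); Y=np.cross(Z,X)
    r=R.from_matrix(np.c_[X,Y,Z]); return tip+a*s-r.apply(ring),r
E
python3 - <<'E'
from h import *
s=get_state(); print(s['clock'],s['joint_pos'].round(3),s['gripper_width'],s['force'])
for t,sd in((0,.2),(35,.04),(35,-.035)):
    p,r=hang(t,sd); print(t,sd); goto(*p,0,tilt=r)
shot('scene','s2.png',k=1.4)
E
```

```text
5.95 [ 0.81   0.381 -1.114  1.626  0.352  1.349  0.068] 0.14814327522207163 [-0.75650538  0.20748296 -1.84467197]
0 0.2
pos [0.5546 0.001  0.525 ] yaw 114.1 shift [-143.9 -214.6 -117.2] turn [ 0.003  0.005 -0.763] shift after turn [  44.9 -254.7 -116.6]
35 0.04
pos [0.5546 0.001  0.525 ] yaw 114.1 shift [-149.9 -209.3   94.2] turn [-0.23  -0.576 -0.739] shift after turn [  83.6 -254.7   57.1]
35 -0.035
pos [0.5546 0.001  0.525 ] yaw 114.1 shift [-180.8 -179.8  155.9] turn [-0.23  -0.576 -0.739] shift after turn [  83.6 -254.7  132.1]
```

View pics/s2.png

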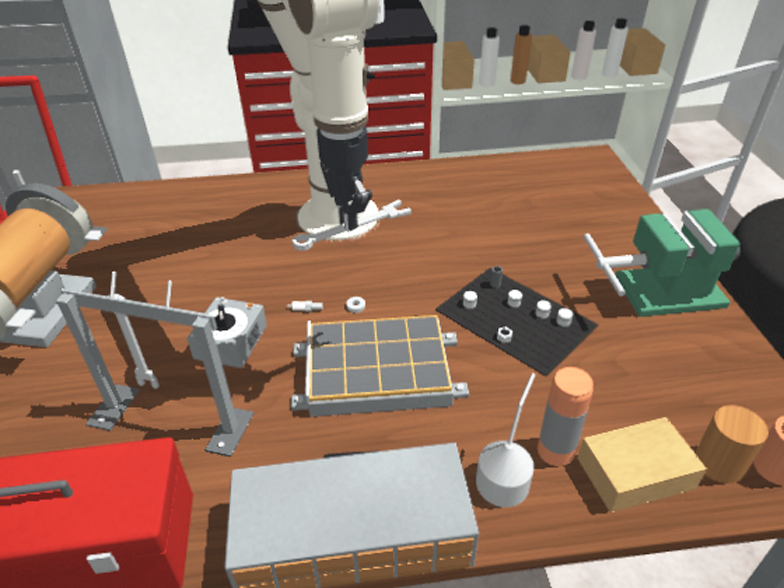

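The spanner is held firmly and level over the plate, with its ring at about pixel (303,242). Next I yaw, tilt along the peg axis, then shift beside the peg.

>>> {"op": "move_arm", "data": {"motion": [{"tx":0,"ty":0,"tz":0,"wx":0,"wy":0,"wz":-0.1526},{"tx":0,"ty":0,"tz":0,"wx":0,"wy":0,"wz":-0.1526},{"tx":0,"ty":0,"tz":0,"wx":0,"wy":0,"wz":-0.1526},{"tx":0,"ty":0,"tz":0,"wx":0,"wy":0,"wz":-0.1526},{"tx":0,"ty":0,"tz":0,"wx":0,"wy":0,"wz":-0.1526}]}}

```text
clock: 6.62
position: [0.5538, -0.0001, 0.5199]
orientation: [-0.596, -3.082, 0.001]
force: [0.6, 0.8, -2.5]
gripper_width: 0.146
```

>>> {"op": "move_arm", "data": {"motion": [{"tx":0,"ty":0,"tz":0,"wx":0,"wy":-0.1527,"wz":0},{"tx":0,"ty":0,"tz":0,"wx":0,"wy":-0.1527,"wz":0},{"tx":0,"ty":0,"tz":0,"wx":0,"wy":-0.1527,"wz":0},{"tx":0,"ty":0,"tz":0,"wx":0,"wy":-0.1527,"wz":0},{"tx":0,"ty":0,"tz":0,"wx":0,"wy":0,"wz":0}]}}

```text
clock: 7.25
position: [0.5526, 0.0004, 0.5199]
orientation: [0.487, 2.494, -0.158]
force: [0.4, -1.2, -1.8]
gripper_width: 0.143
```

>>> {"op": "move_arm", "data": {"motion": [{"tx":40,"ty":0,"tz":0,"wx":0,"wy":0,"wz":0},{"tx":40,"ty":0,"tz":0,"wx":0,"wy":0,"wz":0},{"tx":0,"ty":-50,"tz":0,"wx":0,"wy":0,"wz":0},{"tx":0,"ty":-50,"tz":0,"wx":0,"wy":0,"wz":0},{"tx":0,"ty":-50,"tz":0,"wx":0,"wy":0,"wz":0}]}}

```text
clock: 7.88
position: [0.4432, -0.0957, 0.4733]
orientation: [0.488, 2.512, -0.151]
force: [0.6, -0.2, -2.0]
gripper_width: 0.152
```

>>> {"op": "move_arm", "data": {"motion": [{"tx":0,"ty":-50,"tz":0,"wx":0,"wy":0,"wz":0},{"tx":0,"ty":-50,"tz":0,"wx":0,"wy":0,"wz":0},{"tx":0,"ty":0,"tz":0,"wx":0,"wy":0,"wz":0},{"tx":0,"ty":0,"tz":0,"wx":0,"wy":0,"wz":0}]}}

```text
clock: 8.38
position: [0.4069, -0.1864, 0.4729]
orientation: [0.487, 2.513, -0.149]
force: [-0.3, 0.0, -1.8]
gripper_width: 0.146
```

```bash
python3 - <<'E'
from h import *
s=get_state(); print(s['clock'],s['joint_pos'].round(3),s['gripper_width'],s['force'])
for t,sd in((35,.02),(35,-.035)):
    p,r=hang(t,sd); print(t,sd); goto(*p,0,tilt=r)
E
```

```text
8.375 [ 1.005 -0.149 -0.572  2.185 -0.201  0.499  1.748] 0.14564369267978192 [-0.32998715  0.03270231 -1.83851145]
35 0.02
pos [ 0.4069 -0.1864  0.4729] yaw 158.1 shift [ -1.7 -25.5  72.1] turn [ 0.001 -0.022  0.004] shift after turn [ -0.3 -25.4  72.2]
35 -0.035
pos [ 0.4069 -0.1864  0.4729] yaw 158.1 shift [ -3.  -25.6 127.1] turn [ 0.001 -0.022  0.004] shift after turn [ -0.3 -25.4 127.2]
```

>>> {"op": "move_arm", "data": {"motion": [{"tx":0,"ty":-25.5,"tz":0,"wx":0,"wy":-0.022,"wz":0},{"tx":0,"ty":0,"tz":40,"wx":0,"wy":0,"wz":0},{"tx":0,"ty":0,"tz":32,"wx":0,"wy":0,"wz":0},{"tx":0,"ty":0,"tz":0,"wx":0,"wy":0,"wz":0},{"tx":0,"ty":0,"tz":0,"wx":0,"wy":0,"wz":0}]}}

```text
clock: 9.0
position: [0.4358, -0.2255, 0.4153]
orientation: [0.481, 2.489, -0.156]
force: [0.6, -0.2, -1.4]
gripper_width: 0.152
```

```bash
python3 - <<'E'
from h import *
s=get_state(); print(s['joint_pos'].round(3))
for t,sd in((35,.02),(35,-.035)):
    p,r=hang(t,sd); print(t,sd); goto(*p,0,tilt=r)
a=cams.camera('top'); b_=cams.camera('scene')
cv2.imwrite('pics/t3r.png',a); cv2.imwrite('pics/s3r.png',b_)
k=lambda im,x,y:cv2.resize(im[y:y+75,x:x+66],None,fx=6,fy=6,interpolation=cv2.INTER_CUBIC)
cv2.imwrite('pics/m3.png',np.hstack([k(a,420,145),k(b_,90,170)]))
p,r=pose(); q=p+r.apply([-.086,0,.1713]); print('ring pred',q, (w2pix('top',q)-[420,145])*6,(w2pix('scene',q)-[90,170])*6+[396,0])
tip=[.6027,-.2937,.3065]; print('tip',(w2pix('top',tip)-[420,145])*6,(w2pix('scene',tip)-[90,170])*6+[396,0])
E
```

```text
[ 1.012  0.039 -0.585  2.188 -0.019  0.308  1.639]
35 0.02
pos [ 0.4358 -0.2255  0.4153] yaw 158.2 shift [ 0.8 -0.1  1.3] turn [0.    0.003 0.005] shift after turn [ 0.8 -0.1  1.3]
35 -0.035
pos [ 0.4358 -0.2255  0.4153] yaw 158.2 shift [ 0.9 -0.1 56.3] turn [0.    0.003 0.005] shift after turn [ 0.7 -0.1 56.3]
ring pred [ 0.592355   -0.28969127  0.32612551] [220.54270273 221.41775066] [582.82832337 129.69870446]
tip [211.7678939  202.07476661] [580.9351493  188.72497643]
```

View pics/m3.png

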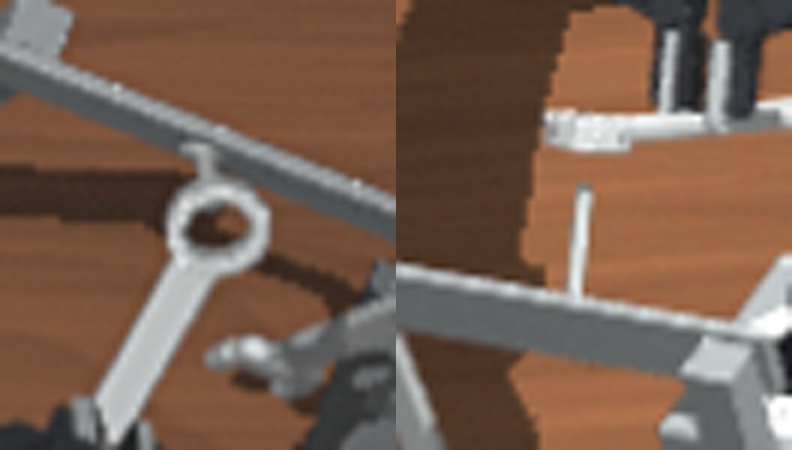

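The ring hole (219,228 in the top half; 588,133 in the scene half) is within about 2 mm of the prediction over the peg tip. Joint 6 is near its limit, so I'll ease the tilt by 6° about the ring and then slide down the peg axis.

>>> {"op": "move_arm", "data": {"motion": [{"tx":-10.5,"ty":-1,"tz":-4.5,"wx":0,"wy":0.0525,"wz":0},{"tx":-9,"ty":0,"tz":-4.5,"wx":0,"wy":0.0525,"wz":0},{"tx":-1.5,"ty":0,"tz":15,"wx":0,"wy":0,"wz":0},{"tx":-1,"ty":0,"tz":10,"wx":0,"wy":0,"wz":0},{"tx":0,"ty":0,"tz":0,"wx":0,"wy":0,"wz":0}]}}

```text
clock: 9.72
position: [0.4585, -0.2367, 0.4125]
orientation: [0.503, 2.591, -0.135]
force: [0.3, 0.7, -1.7]
gripper_width: 0.148
```

```bash
python3 - <<'E'
from h import *
s=get_state(); print(s['joint_pos'].round(3),s['force'])
for t,sd in((29,-.005),(29,-.035)):
    p,r=hang(t,sd); print(t,sd); goto(*p,0,tilt=r)
E
```

```text
[ 0.969  0.116 -0.569  2.094  0.112  0.442  1.519] [ 0.29082861  0.73888129 -1.6793481 ]
29 -0.005
pos [ 0.4585 -0.2367  0.4125] yaw 158.1 shift [1.3 1.7 1.5] turn [-0.001  0.003  0.004] shift after turn [1.3 1.7 1.6]
29 -0.035
pos [ 0.4585 -0.2367  0.4125] yaw 158.1 shift [-1.8  1.7 31.4] turn [-0.001  0.003  0.004] shift after turn [-1.9  1.7 31.4]
```

>>> {"op": "move_arm", "data": {"motion": [{"tx":-1,"ty":0.5,"tz":8,"wx":0,"wy":0,"wz":0},{"tx":-1,"ty":0,"tz":8,"wx":0,"wy":0,"wz":0},{"tx":0,"ty":0,"tz":0,"wx":0,"wy":0,"wz":0}]}}

```text
clock: 10.1
position: [0.4678, -0.2401, 0.3991]
orientation: [0.503, 2.591, -0.135]
force: [0.7, -0.4, -1.5]
gripper_width: 0.152
```

>>> {"op": "move_arm", "data": {"motion": [{"tx":-1,"ty":0,"tz":7,"wx":0,"wy":0,"wz":0},{"tx":0,"ty":0,"tz":7,"wx":0,"wy":0,"wz":0},{"tx":0,"ty":0,"tz":0,"wx":0,"wy":0,"wz":0}]}}

```text
clock: 10.48
position: [0.4752, -0.2432, 0.3878]
orientation: [0.503, 2.59, -0.135]
force: [-1.0, 0.2, -0.3]
gripper_width: 0.145
```

```bash
python3 - <<'E'
from h import *
s=get_state(); print(s['joint_pos'].round(3),s['force'])
p,r=hang(29,-.035);  goto(*p,0,tilt=r)
a=cams.camera('top'); b_=cams.camera('scene')
k=lambda im,x,y:cv2.resize(im[y:y+75,x:x+66],None,fx=6,fy=6,interpolation=cv2.INTER_CUBIC)
cv2.imwrite('pics/m4.png',np.hstack([k(a,420,145),k(b_,90,170)]))
E
```

```text
[ 0.915  0.186 -0.532  2.084  0.215  0.393  1.424] [-0.98366727  0.22161889 -0.28084857]
pos [ 0.4752 -0.2432  0.3878] yaw 158.1 shift [1.8 1.4 1.1] turn [-0.001  0.004  0.004] shift after turn [1.8 1.4 1.1]
```

View pics/m4.png

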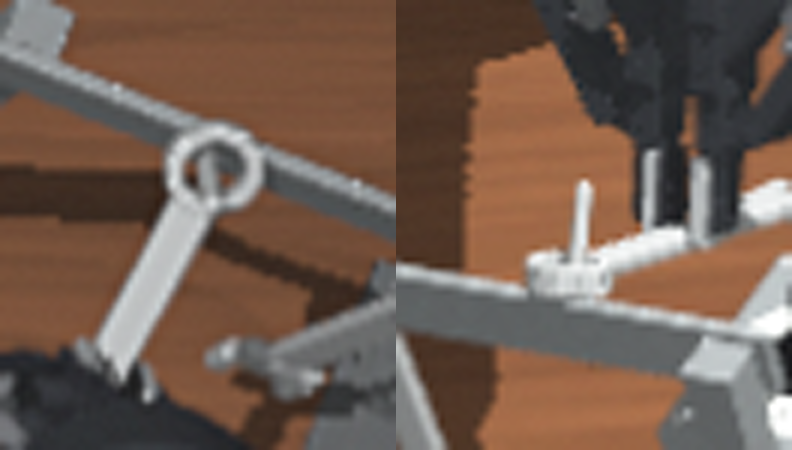

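The peg clearly passes through the ring in both views (tip at (212,160) in the top half and (585,183) in the scene half). Releasing and backing off.

>>> {"op": "move_arm", "data": {"motion": [{"tx":0,"ty":0,"tz":0,"wx":0,"wy":0,"wz":0},{"tx":0,"ty":0,"tz":0,"wx":0,"wy":0,"wz":0},{"tx":0,"ty":0,"tz":0,"wx":0,"wy":0,"wz":0},{"tx":0,"ty":0,"tz":0,"wx":0,"wy":0,"wz":0}], "gripper": 0.1}}

```text
clock: 11.08
position: [0.4749, -0.243, 0.3883]
orientation: [0.503, 2.59, -0.136]
force: [-1.3, -0.2, -0.1]
gripper_width: 0.45
```

>>> {"op": "move_arm", "data": {"motion": [{"tx":0,"ty":0,"tz":-30,"wx":0,"wy":0,"wz":0},{"tx":0,"ty":0,"tz":-40,"wx":0,"wy":0,"wz":0},{"tx":0,"ty":0,"tz":-40,"wx":0,"wy":0,"wz":0},{"tx":0,"ty":0,"tz":0,"wx":0,"wy":0.125,"wz":0},{"tx":0,"ty":0,"tz":0,"wx":0,"wy":0.125,"wz":0}]}}

```text
clock: 11.7
position: [0.4248, -0.2225, 0.4854]
orientation: [0.553, 2.835, -0.08]
force: [-0.2, -0.4, -0.7]
gripper_width: 0.452
```

>>> {"op": "move_arm", "data": {"motion": [{"tx":0,"ty":0,"tz":0,"wx":0,"wy":0.125,"wz":0},{"tx":0,"ty":0,"tz":0,"wx":0,"wy":0.131,"wz":0},{"tx":0,"ty":0,"tz":0,"wx":0,"wy":0,"wz":0}]}}

```text
clock: 12.08
position: [0.426, -0.2229, 0.4838]
orientation: [0.599, 3.08, -0.005]
force: [0.7, 0.6, -0.3]
gripper_width: 0.452
```

```bash
python3 - <<'E'
from h import *
s=get_state(); print(s['clock'],s['joint_pos'].round(3),s['force'])
goto(.4834,.45,.3,114)
a=cams.camera('top'); b_=cams.camera('scene')
cv2.imwrite('pics/t5r.png',a); cv2.imwrite('pics/s5r.png',b_)
k=lambda im,x,y,w,h,f:cv2.resize(im[y:y+h,x:x+w],None,fx=f,fy=f,interpolation=cv2.INTER_CUBIC)
cv2.imwrite('pics/m5.png',np.hstack([k(b_,30,170,160,190,3),k(a,95,185,80,142,4)[:570]]))
E
```

```text
12.075 [ 1.028  0.126 -0.651  1.859  0.085  1.179  1.534] [ 0.66843504  0.59589407 -0.25461515]
pos [ 0.426  -0.2229  0.4838] yaw 158.0 shift [199.8 645.7 181.6] turn [-0.     0.005  0.768] shift after turn [591.3 326.1 183.8]Traceback (most recent call last):
  File "<stdin>", line 7, in <module>
    return _nx.concatenate(arrs, 1, dtype=dtype, casting=casting)
           ~~~~~~~~~~~~~~~^^^^^^^^^^^^^^^^^^^^^^^^^^^^^^^^^^^^^^^
ValueError: all the input array dimensions except for the concatenation axis must match exactly, but along dimension 0, the array at index 0 has size 570 and the array at index 1 has size 568
```

```bash
cat >> h.py <<'E'
def tops(z,x0,y0,x1,y1,thr=225,im=None):
    im=cams.camera('top') if im is None else im
    m=(im[y0:y1,x0:x1].min(2)>thr).astype(np.uint8)
    n,l,st,c=cv2.connectedComponentsWithStats(m)
    for i in range(1,n):
        if st[i,4]>25:
            q=c[i]+[x0,y0]; print('px',q.round(1),'area',st[i,4],st[i,2:4],'->',pix2w('top',*q,z).round(4))
E
python3 - <<'E'
from h import *
a=cv2.imread('pics/t5r.png'); b_=cv2.imread('pics/s5r.png')
tops(.03,95,185,235,320,im=a)
print(); tops(.03,95,185,235,320,im=cv2.imread('pics/raw_top0.png'))
cv2.imwrite('pics/m5.png',cv2.resize(b_[170:360,30:190],None,fx=3,fy=3,interpolation=cv2.INTER_CUBIC))
E
```

```text
px [123.3 241.2] area 89 [11 11] -> [0.4838 0.4519 0.03  ]
px [137.3 254.1] area 93 [11 11] -> [0.4522 0.4151 0.03  ]
px [156.7 271.8] area 90 [11 11] -> [0.4086 0.3644 0.03  ]
px [196.3 276.3] area 82 [10 10] -> [0.3988 0.2652 0.03  ]

px [123.2 241.2] area 90 [11 11] -> [0.4838 0.452  0.03  ]
px [137.3 254.1] area 93 [11 11] -> [0.4522 0.4151 0.03  ]
px [156.7 271.8] area 90 [11 11] -> [0.4086 0.3644 0.03  ]
px [196.3 276.3] area 82 [10 10] -> [0.3988 0.2652 0.03  ]
```

View pics/m5.png

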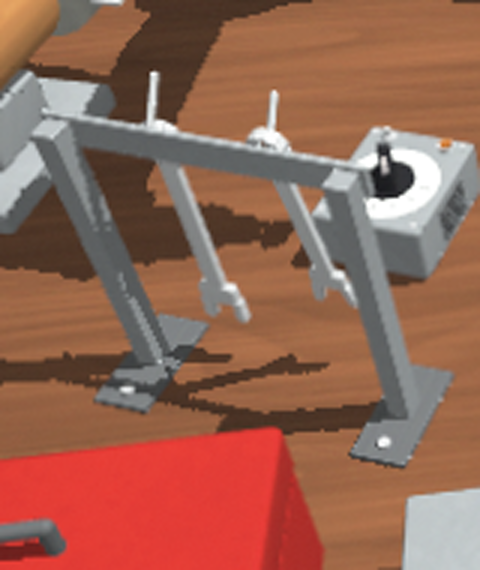

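The spanner hangs freely on the left peg. The tappets haven't moved. I'll refine the plate grid by image fit now that the plate is clear, while going to tappet 1 (0.484, 0.452).

```bash
cat > grid.py <<'E'
from h import *
from scipy.ndimage import map_coordinates
from scipy.optimize import minimize
def grid(im):
    f=im.astype(float); br=cv2.GaussianBlur(f[...,2]-f[...,0],(0,0),.7)
    t=np.linspace(-.12,.12,60); L=[]
    for x in(-.0325,.0325): L.append(np.c_[np.full(60,x),t])
    for y in(-.065,0,.065): L.append(np.c_[t*.75,np.full(60,y)])
    L=np.vstack(L)
    def pts(q): c,s=np.cos(q[2]),np.sin(q[2]); return L@np.array([[c,s],[-s,c]])+q[:2]
    def cost(q):
        uv=np.array([w2pix('top',[*p,.05]) for p in pts(q)]); return -map_coordinates(br,[uv[:,1],uv[:,0]],order=1).mean()
    r=minimize(cost,[.5654,.0386,-.0504],method='Nelder-Mead',options=dict(initial_simplex=[[.5654,.0386,-.0504],[.5684,.0386,-.05],[.5654,.0416,-.05],[.565,.0386,-.04]],xatol=1e-5))
    return r.x,r.fun
E
python3 - <<'E'
from grid import *
q,f=grid(cv2.imread('pics/t5r.png')); print(q,f); c,s=np.cos(q[2]),np.sin(q[2])
for i,y in enumerate((-.065,0,.065)):
    for n,x in(('a',-.0325),('b',.0325)): print(i+1,n,(q[:2]+[c*x-s*y,s*x+c*y]).round(4))
E
```

```text
Traceback (most recent call last):
  File "grid.py", line 13, in grid
    r=minimize(cost,[.5654,.0386,-.0504],method='Nelder-Mead',options=dict(initial_simplex=[[.5654,.0386,-.0504],[.5684,.0386,-.05],[.5654,.0416,-.05],[.565,.0386,-.04]],xatol=1e-5))
  File "grid.py", line 12, in cost
    uv=np.array([w2pix('top',[*p,.05]) for p in pts(q)]); return -map_coordinates(br,[uv[:,1],uv[:,0]],order=1).mean()
                 ~~~~~^^^^^^^^^^^^^^^^
  File "h.py", line 11, in w2pix
    c,K,E=cal(n); q=E[:3,:3].T@(np.array(p)-E[:3,3]); s=q[:2]/q[2]; s=s*(1+c['k1']*(s@s))
          ~~~^^^
  File "h.py", line 5, in cal
    c=cams.calibration(n); K=np.array([[c['fx'],0,c['cx']],[0,c['fy'],c['cy']],[0,0,1.]]); return c,K,np.array(c['extrinsics'])
ValueError: time passes only in moves, steps and waits
```

>>> {"op": "move_arm", "data": {"motion": [{"tx":0,"ty":0,"tz":0,"wx":0,"wy":0,"wz":0.173},{"tx":0,"ty":0,"tz":0,"wx":0,"wy":0,"wz":0.173},{"tx":0,"ty":0,"tz":0,"wx":0,"wy":0,"wz":0.173},{"tx":0,"ty":0,"tz":0,"wx":0,"wy":0,"wz":0.173},{"tx":0,"ty":0,"tz":0,"wx":0,"wy":0,"wz":0.173}], "gripper": -0.1}}

```text
clock: 12.8
position: [0.4249, -0.2223, 0.4843]
orientation: [1.841, 2.536, -0.003]
force: [-0.0, -0.6, 0.4]
gripper_width: 0.547
```

>>> {"op": "move_arm", "data": {"motion": [{"tx":0,"ty":0,"tz":0,"wx":0,"wy":0,"wz":0.173},{"tx":0,"ty":0,"tz":0,"wx":0,"wy":0,"wz":0.173},{"tx":0,"ty":0,"tz":0,"wx":0,"wy":0,"wz":0.173},{"tx":0,"ty":0,"tz":0,"wx":0,"wy":0,"wz":0.173},{"tx":0,"ty":0,"tz":0,"wx":0,"wy":0,"wz":0.173}]}}

```text
clock: 13.42
position: [0.4248, -0.2224, 0.4844]
orientation: [2.734, 1.531, 0.002]
force: [-0.4, 0.3, -0.4]
gripper_width: 0.551
```

>>> {"op": "move_arm", "data": {"motion": [{"tx":0,"ty":0,"tz":0,"wx":0,"wy":0,"wz":0.173},{"tx":39,"ty":-28.5,"tz":0,"wx":0,"wy":0,"wz":0},{"tx":39,"ty":-28.5,"tz":0,"wx":0,"wy":0,"wz":0},{"tx":39,"ty":-28.5,"tz":0,"wx":0,"wy":0,"wz":0},{"tx":39,"ty":-28.5,"tz":0,"wx":0,"wy":0,"wz":0}]}}

```text
clock: 14.05
position: [0.4413, -0.0285, 0.4835]
orientation: [2.853, 1.297, 0.005]
force: [0.8, 0.1, -1.0]
gripper_width: 0.552
```

>>> {"op": "move_arm", "data": {"motion": [{"tx":39,"ty":-28.5,"tz":0,"wx":0,"wy":0,"wz":0},{"tx":39,"ty":-28.5,"tz":0,"wx":0,"wy":0,"wz":0},{"tx":39,"ty":-28.5,"tz":0,"wx":0,"wy":0,"wz":0},{"tx":39,"ty":-28.5,"tz":0,"wx":0,"wy":0,"wz":0},{"tx":39,"ty":-28.5,"tz":0,"wx":0,"wy":0,"wz":0}]}}

```text
clock: 14.68
position: [0.4622, 0.2118, 0.4825]
orientation: [2.854, 1.297, 0.005]
force: [1.2, -0.3, 0.5]
gripper_width: 0.555
```

>>> {"op": "move_arm", "data": {"motion": [{"tx":39,"ty":-28.5,"tz":0,"wx":0,"wy":0,"wz":0},{"tx":39,"ty":-28.5,"tz":0,"wx":0,"wy":0,"wz":0},{"tx":39,"ty":-28.5,"tz":0,"wx":0,"wy":0,"wz":0},{"tx":39,"ty":-28.5,"tz":0,"wx":0,"wy":0,"wz":0},{"tx":39,"ty":-28.5,"tz":0,"wx":0,"wy":0,"wz":0}]}}

```text
clock: 15.3
position: [0.4833, 0.4524, 0.4813]
orientation: [2.855, 1.298, 0.004]
force: [1.0, 0.0, 0.3]
gripper_width: 0.551
```

>>> {"op": "move_arm", "data": {"motion": [{"tx":0,"ty":0,"tz":50,"wx":0,"wy":0,"wz":0},{"tx":0,"ty":0,"tz":50,"wx":0,"wy":0,"wz":0},{"tx":0,"ty":0,"tz":50,"wx":0,"wy":0,"wz":0},{"tx":0,"ty":0,"tz":50,"wx":0,"wy":0,"wz":0},{"tx":0,"ty":0,"tz":0,"wx":0,"wy":0,"wz":0}]}}

```text
clock: 15.92
position: [0.4826, 0.4481, 0.2772]
orientation: [2.853, 1.298, -0.01]
force: [-0.3, -0.9, -0.1]
gripper_width: 0.55
```

```bash
python3 - <<'E'
from h import *
s=get_state(); print(s['clock'],s['joint_pos'].round(3),s['gripper_width'],s['force'])
goto(.4838,.4519,.182,49)
shot('scene','s6.png')
E
```

```text
15.925 [-0.285  0.748 -0.747  1.611  0.577  1.024 -1.929] 0.5499296958758327 [-0.27456209 -0.86484519 -0.14759497]
pos [0.4826 0.4481 0.2772] yaw 48.9 shift [ 4.5 -2.  95.2] turn [ 0.004  0.009 -0.001] shift after turn [ 3.6 -1.6 95.2]
```

>>> {"op": "move_arm", "data": {"motion": [{"tx":4,"ty":-2,"tz":40,"wx":0.004,"wy":0.009,"wz":0},{"tx":0,"ty":0,"tz":40,"wx":0,"wy":0,"wz":0},{"tx":0,"ty":0,"tz":8,"wx":0,"wy":0,"wz":0},{"tx":0,"ty":0,"tz":5,"wx":0,"wy":0,"wz":0},{"tx":0,"ty":0,"tz":0,"wx":0,"wy":0,"wz":0}]}}

```text
clock: 16.6
position: [0.4859, 0.4554, 0.1903]
orientation: [-2.857, -1.299, -0.015]
force: [0.2, -0.1, -0.7]
gripper_width: 0.548
```

```bash
sed -i 's/^def cal(n)/from functools import lru_cache\n@lru_cache\ndef cal(n)/' h.py; python3 - <<'E'
from grid import *
goto(.4838,.4519,.182,49)
q,f=grid(cv2.imread('pics/t5r.png')); print(q,f); c,s=np.cos(q[2]),np.sin(q[2])
for i,y in enumerate((-.065,0,.065)):
    for n,x in(('a',-.0325),('b',.0325)): print(i+1,n,(q[:2]+[c*x-s*y,s*x+c*y]).round(4))
E
```

```text
pos [0.4859 0.4554 0.1903] yaw 48.9 shift [-4.1  0.7  8.2] turn [ 0.001 -0.01  -0.001] shift after turn [-4.   0.7  8.3]
[ 0.56549002  0.03918518 -0.04974272] -76.37745109560915
1 a [ 0.5298 -0.0241]
1 b [ 0.5947 -0.0274]
2 a [0.533  0.0408]
2 b [0.5979 0.0376]
3 a [0.5363 0.1057]
3 b [0.6012 0.1025]
```

>>> {"op": "move_arm", "data": {"motion": [{"tx":-4,"ty":0,"tz":4,"wx":0,"wy":-0.009,"wz":0},{"tx":0,"ty":0.7,"tz":4,"wx":0,"wy":0,"wz":0},{"tx":0,"ty":0,"tz":0,"wx":0,"wy":0,"wz":0}]}}

```text
clock: 16.98
position: [0.4833, 0.4509, 0.1798]
orientation: [2.858, 1.3, -0.003]
force: [1.2, 0.2, 0.2]
gripper_width: 0.547
```

>>> {"op": "move_arm", "data": {"motion": [{"tx":0,"ty":0,"tz":0,"wx":0,"wy":0,"wz":0},{"tx":0,"ty":0,"tz":0,"wx":0,"wy":0,"wz":0},{"tx":0,"ty":0,"tz":0,"wx":0,"wy":0,"wz":0},{"tx":0,"ty":0,"tz":0,"wx":0,"wy":0,"wz":0}], "gripper": 1}}

```text
clock: 17.48
position: [0.4833, 0.4514, 0.1804]
orientation: [2.858, 1.3, -0.001]
force: [0.3, -0.4, 2.3]
gripper_width: 0.33
```

```bash
python3 - <<'E'
from h import *
s=get_state(); print(s['clock'],s['gripper_width'],s['force'])
goto(.5298,-.0241,.182,49)
E
```

```text
17.475 0.3302201559506333 [ 0.29705988 -0.43275564  2.29018416]
pos [0.4833 0.4514 0.1804] yaw 48.9 shift [-327.9  347.5   -0.9] turn [ 0.001  0.001 -0.001] shift after turn [-328.4  347.1   -1.6]
```

Tappet 1 is gripped: width 0.33 reads 28 mm, the same small bias as with the spanner. Carrying it to 1a.

>>> {"op": "move_arm", "data": {"motion": [{"tx":0,"ty":0,"tz":-10,"wx":0,"wy":0,"wz":0},{"tx":0,"ty":0,"tz":-40,"wx":0,"wy":0,"wz":0},{"tx":0,"ty":0,"tz":-50,"wx":0,"wy":0,"wz":0},{"tx":-33,"ty":34.7,"tz":0,"wx":0,"wy":0,"wz":0},{"tx":-33,"ty":34.7,"tz":0,"wx":0,"wy":0,"wz":0}]}}

```text
clock: 18.1
position: [0.492, 0.3555, 0.2815]
orientation: [2.857, 1.302, 0.001]
force: [0.9, -1.2, -1.1]
gripper_width: 0.328
```

>>> {"op": "move_arm", "data": {"motion": [{"tx":-33,"ty":34.7,"tz":0,"wx":0,"wy":0,"wz":0},{"tx":-33,"ty":34.7,"tz":0,"wx":0,"wy":0,"wz":0},{"tx":-33,"ty":34.7,"tz":0,"wx":0,"wy":0,"wz":0},{"tx":-33,"ty":34.7,"tz":0,"wx":0,"wy":0,"wz":0},{"tx":-33,"ty":34.7,"tz":0,"wx":0,"wy":0,"wz":0}]}}

```text
clock: 18.73
position: [0.5145, 0.116, 0.2812]
orientation: [2.858, 1.3, -0.002]
force: [-0.0, -0.1, -1.4]
gripper_width: 0.328
```

>>> {"op": "move_arm", "data": {"motion": [{"tx":-33,"ty":34.7,"tz":0,"wx":0,"wy":0,"wz":0},{"tx":-33,"ty":34.7,"tz":0,"wx":0,"wy":0,"wz":0},{"tx":-33,"ty":34.7,"tz":0,"wx":0,"wy":0,"wz":0},{"tx":0,"ty":0,"tz":30,"wx":0,"wy":0,"wz":0},{"tx":0,"ty":0,"tz":0,"wx":0,"wy":0,"wz":0}]}}

```text
clock: 19.35
position: [0.5267, -0.0263, 0.2498]
orientation: [-2.86, -1.299, 0.008]
force: [-0.4, -0.1, 0.0]
gripper_width: 0.331
```

```bash
python3 - <<'E'
from h import *
s=get_state(); print(s['clock'],s['gripper_width'],s['force'],s['joint_pos'].round(2))
goto(.5298,-.0241,.2268,49)
E
```

```text
19.35 0.33079831452751235 [-0.43941229 -0.06262749  0.0457045 ] [ 0.6   0.59 -0.75  1.96  0.56  0.81 -1.19]
pos [ 0.5267 -0.0263  0.2498] yaw 48.8 shift [ 3.8  1.  23. ] turn [-0.002  0.004 -0.003] shift after turn [ 3.7  0.9 23. ]
```

>>> {"op": "move_arm", "data": {"motion": [{"tx":2.5,"ty":1,"tz":10,"wx":0,"wy":0,"wz":0},{"tx":0,"ty":0,"tz":8,"wx":0,"wy":0,"wz":0},{"tx":0,"ty":0,"tz":0,"wx":0,"wy":0,"wz":0},{"tx":0,"ty":0,"tz":0,"wx":0,"wy":0,"wz":0}]}}

```text
clock: 19.85
position: [0.5305, -0.0238, 0.2333]
orientation: [2.857, 1.301, -0.002]
force: [-0.1, 0.1, -1.2]
gripper_width: 0.326
```

```bash
python3 - <<'E'
from h import *
goto(.5298,-.0241,.2268,49)
E
```

```text
pos [ 0.5305 -0.0238  0.2333] yaw 49.0 shift [-0.6 -0.3  6.5] turn [ 0.001  0.002 -0.001] shift after turn [-0.6 -0.3  6.5]
```

>>> {"op": "move_arm", "data": {"motion": [{"tx":-1.2,"ty":0,"tz":4,"wx":0,"wy":0,"wz":0},{"tx":0,"ty":0,"tz":2.5,"wx":0,"wy":0,"wz":0},{"tx":0,"ty":0,"tz":0,"wx":0,"wy":0,"wz":0}]}}

```text
clock: 20.23
position: [0.5295, -0.0253, 0.2265]
orientation: [2.858, 1.3, -0.002]
force: [0.8, -0.3, -1.3]
gripper_width: 0.329
```

>>> {"op": "move_arm", "data": {"motion": [{"tx":0,"ty":0,"tz":0,"wx":0,"wy":0,"wz":0},{"tx":0,"ty":0,"tz":0,"wx":0,"wy":0,"wz":0},{"tx":0,"ty":0,"tz":0,"wx":0,"wy":0,"wz":0},{"tx":0,"ty":0,"tz":-20,"wx":0,"wy":0,"wz":0},{"tx":0,"ty":0,"tz":-40,"wx":0,"wy":0,"wz":0}], "gripper": -0.1}}

```text
clock: 20.85
position: [0.529, -0.0249, 0.2871]
orientation: [-2.859, -1.301, 0.005]
force: [0.2, -0.1, 0.1]
gripper_width: 0.548
```

```bash
python3 - <<'E'
from h import *
s=get_state(); print(s['clock'],s['gripper_width'])
goto(.4522,.4151,.18,49)
E
```

```text
20.85 0.5483460703916821
pos [ 0.529  -0.0249  0.2871] yaw 48.9 shift [ 281.8 -346.7  106.7] turn [-0.002  0.003 -0.001] shift after turn [ 281.7 -346.6  107.1]
```

>>> {"op": "move_arm", "data": {"motion": [{"tx":28,"ty":-34.7,"tz":0,"wx":0,"wy":0,"wz":0},{"tx":28,"ty":-34.7,"tz":0,"wx":0,"wy":0,"wz":0},{"tx":28,"ty":-34.7,"tz":0,"wx":0,"wy":0,"wz":0},{"tx":28,"ty":-34.7,"tz":0,"wx":0,"wy":0,"wz":0},{"tx":28,"ty":-34.7,"tz":0,"wx":0,"wy":0,"wz":0}]}}

```text
clock: 21.48
position: [0.4907, 0.196, 0.2877]
orientation: [2.858, 1.3, 0.001]
force: [0.0, 0.4, 1.5]
gripper_width: 0.552
```

```bash
python3 - <<'E'
from h import *
s=get_state(); print(s['clock'])
a=cams.camera('top'); cv2.imwrite('pics/t7r.png',a)
tops(.076,215,160,365,265,thr=225,im=a); print('mat'); tops(.03,95,185,235,320,im=a)
goto(.4522,.4151,.28,49)
E
```

```text
21.475
mat
px [183.1 224.1] area 27 [12 13] -> [0.5295 0.304  0.03  ]
px [186.5 244.4] area 55 [14 14] -> [0.4781 0.2933 0.03  ]
px [137.3 253.9] area 82 [11 11] -> [0.4525 0.415  0.03  ]
px [156.8 271.6] area 82 [10 11] -> [0.4091 0.3641 0.03  ]
px [196.2 276.3] area 76 [10 10] -> [0.3989 0.2655 0.03  ]
pos [0.4885 0.203  0.2886] yaw 49.3 shift [ 137.3 -165.7    9.5] turn [-0.002 -0.005  0.006] shift after turn [ 136.3 -166.6    8.6]
```

>>> {"op": "move_arm", "data": {"motion": [{"tx":28,"ty":-34.5,"tz":0,"wx":0,"wy":0,"wz":0},{"tx":28,"ty":-34.5,"tz":0,"wx":0,"wy":0,"wz":0},{"tx":28,"ty":-34.5,"tz":0,"wx":0,"wy":0,"wz":0},{"tx":28,"ty":-34.5,"tz":0,"wx":0,"wy":0,"wz":0},{"tx":28,"ty":-34.5,"tz":0,"wx":0,"wy":0,"wz":0}]}}

```text
clock: 22.15
position: [0.4527, 0.4147, 0.2872]
orientation: [2.859, 1.3, -0.0]
force: [-0.1, -0.4, 0.3]
gripper_width: 0.545
```

>>> {"op": "move_arm", "data": {"motion": [{"tx":0,"ty":0,"tz":40,"wx":0,"wy":0,"wz":0},{"tx":0,"ty":0,"tz":20,"wx":0,"wy":0,"wz":0},{"tx":0,"ty":0,"tz":0,"wx":0,"wy":0,"wz":0},{"tx":0,"ty":0,"tz":0,"wx":0,"wy":0,"wz":0}]}}

```text
clock: 22.65
position: [0.4535, 0.413, 0.2268]
orientation: [2.859, 1.299, -0.0]
force: [0.2, 0.0, 1.0]
gripper_width: 0.552
```

```bash
python3 - <<'E'
from h import *
s=get_state(); print(s['clock'])
a=cams.camera('top'); cv2.imwrite('pics/t8r.png',a)
tops(.076,215,160,365,265,thr=225,im=a); print('mat'); tops(.03,95,185,235,320,im=a)
goto(.4522,.4151,.18,49)
E
```

```text
22.65
px [313.8 223.6] area 60 [9 9] -> [ 0.5312 -0.0251  0.076 ]
mat
pos [0.4536 0.4132 0.2271] yaw 48.9 shift [ 0.6 -2.4 47.1] turn [ 0.001 -0.    -0.003] shift after turn [ 0.6 -2.3 47.1]
```

```bash
python3 - <<'E'
from grid import *
a=cv2.imread('pics/t8r.png')
for t in(140,170,200,225): tops(.076,300,210,330,240,thr=t,im=a)
print(a[215:233,306:322].min(2))
b0=cv2.imread('pics/raw_top0.png'); print(b0[233:250,114:132].min(2))
c=w2pix('top',[.5298,-.0241,.076]); print('expected top centre px',c)
E
```

```text
px [313.5 223.5] area 117 [12 12] -> [ 0.5317 -0.0243  0.076 ]
px [313.6 223.5] area 101 [12 12] -> [ 0.5315 -0.0245  0.076 ]
px [313.7 223.5] area 87 [11 10] -> [ 0.5317 -0.0248  0.076 ]
px [313.8 223.6] area 60 [9 9] -> [ 0.5312 -0.0251  0.076 ]
[[ 94  95  94  94  93  90  96  92  92  95  90  93  93  95  93  94]
 [ 94  94  94  93  92  88  94  89  89  91  89  92  94  94  94  94]
 [ 94  94  93  93  89  91 100 115 105 103  92  89  91  94  95  94]
 [ 94  93  91  89  96 144 160 173 167 165 153 107  91  91  93  95]
 [ 95  92  91 114 156 192 215 221 222 223 207 165 113  74  74  94]
 [ 93  89 100 175 201 223 232 234 235 236 232 218 171  91  50  74]
 [ 93  90 121 203 220 235 237 236 236 237 238 237 204 146  59  45]
 [ 88  93 157 202 229 238 237 236 236 236 239 242 223 190  74  42]
 [ 92  98 174 204 236 238 237 237 238 239 240 243 233 209  79  41]
 [ 91  97 173 204 238 240 239 239 239 239 240 242 226 207  87  47]
 [ 89  95 171 201 234 241 240 239 238 238 239 241 214 182  82  46]
 [ 92  95 146 198 224 236 239 238 238 238 239 238 205 137  59  48]
 [ 92  91 101 164 204 220 232 237 237 235 230 22
[... 981 characters left out ...]
248 247 247 247 247 247 248 249 241 164  92  88]
 [ 40  63  44  97 227 251 249 247 247 247 247 247 248 249 241 159  92  87]
 [ 44  70  49  88 201 248 251 248 247 247 247 247 249 239 232 136  86  85]
 [ 39  62  57  62 146 247 251 249 248 248 248 249 250 240 193 106  85  77]
 [ 35  52  59  57  97 216 241 253 251 251 252 250 240 223 133  84  82  64]
 [ 37  51  53  60  53  94 179 240 238 239 235 230 200 119  77  79  62  38]
 [ 35  50  50  52  55  46  66 103 134 166 134 102  94  71  76  61  38  29]
 [ 36  50  52  51  57  58  45  42  52  63  54  49  53  49  52  47  39  35]
 [ 35  52  51  49  53  61  61  50  45  44  46  46  50  50  50  62  59  50]]
expected top centre px [313.43816882 224.21858674]
```

>>> {"op": "move_arm", "data": {"motion": [{"tx":0,"ty":-2,"tz":30,"wx":0,"wy":0,"wz":0},{"tx":0,"ty":0,"tz":16,"wx":0,"wy":0,"wz":0},{"tx":0,"ty":0,"tz":0,"wx":0,"wy":0,"wz":0},{"tx":0,"ty":0,"tz":0,"wx":0,"wy":0,"wz":0}]}}

```text
clock: 23.2
position: [0.4515, 0.4148, 0.1805]
orientation: [2.859, 1.3, -0.0]
force: [0.1, 0.6, 1.0]
gripper_width: 0.547
```

```bash
python3 - <<'E'
from h import *
s=get_state(); print(s['force']); goto(.4524,.4151,.18,49)
E
```

```text
[0.10211575 0.58909293 1.0431248 ]
pos [0.4515 0.4148 0.1805] yaw 48.9 shift [0.8 0.5 0.5] turn [ 0.001  0.001 -0.002] shift after turn [0.8 0.5 0.5]
```

Tappet 1's top is about 1.6 mm past the crossing in +x (camera-relative). I'll apply that correction from here on. Gripping tappet 2.

>>> {"op": "move_arm", "data": {"motion": [{"tx":0.8,"ty":0,"tz":0,"wx":0,"wy":0,"wz":0},{"tx":0,"ty":0,"tz":0,"wx":0,"wy":0,"wz":0},{"tx":0,"ty":0,"tz":0,"wx":0,"wy":0,"wz":0},{"tx":0,"ty":0,"tz":0,"wx":0,"wy":0,"wz":0},{"tx":0,"ty":0,"tz":0,"wx":0,"wy":0,"wz":0}], "gripper": 1}}

```text
clock: 23.82
position: [0.4521, 0.4157, 0.181]
orientation: [2.859, 1.3, 0.001]
force: [-1.1, -0.6, 6.4]
gripper_width: 0.33
```

```bash
python3 - <<'E'
from h import *
goto(.5931,-.027,.28,49)
E
```

```text
pos [0.4521 0.4157 0.181 ] yaw 48.9 shift [-241.   397.3  -98.5] turn [ 0.001 -0.    -0.001] shift after turn [-241.6  396.8  -99. ]
```

>>> {"op": "move_arm", "data": {"motion": [{"tx":0,"ty":0,"tz":-10,"wx":0,"wy":0,"wz":0},{"tx":0,"ty":0,"tz":-40,"wx":0,"wy":0,"wz":0},{"tx":0,"ty":0,"tz":-50,"wx":0,"wy":0,"wz":0},{"tx":-24.1,"ty":39.7,"tz":0,"wx":0,"wy":0,"wz":0},{"tx":-24.1,"ty":39.7,"tz":0,"wx":0,"wy":0,"wz":0}]}}

```text
clock: 24.45
position: [0.4801, 0.3264, 0.2813]
orientation: [2.857, 1.303, 0.001]
force: [1.3, -0.2, -0.7]
gripper_width: 0.332
```

>>> {"op": "move_arm", "data": {"motion": [{"tx":-24.1,"ty":39.7,"tz":0,"wx":0,"wy":0,"wz":0},{"tx":-24.1,"ty":39.7,"tz":0,"wx":0,"wy":0,"wz":0},{"tx":-24.1,"ty":39.7,"tz":0,"wx":0,"wy":0,"wz":0},{"tx":-24.1,"ty":39.7,"tz":0,"wx":0,"wy":0,"wz":0},{"tx":-24.1,"ty":39.7,"tz":0,"wx":0,"wy":0,"wz":0}]}}

```text
clock: 25.08
position: [0.5507, 0.104, 0.2809]
orientation: [2.858, 1.3, -0.001]
force: [1.2, 0.4, -1.3]
gripper_width: 0.322
```

>>> {"op": "move_arm", "data": {"motion": [{"tx":-24.1,"ty":39.7,"tz":0,"wx":0,"wy":0,"wz":0},{"tx":-24.1,"ty":39.7,"tz":0,"wx":0,"wy":0,"wz":0},{"tx":-24.1,"ty":39.7,"tz":0,"wx":0,"wy":0,"wz":0},{"tx":0,"ty":0,"tz":30,"wx":0,"wy":0,"wz":0},{"tx":0,"ty":0,"tz":15,"wx":0,"wy":0,"wz":0}]}}

```text
clock: 25.7
position: [0.592, -0.0281, 0.2345]
orientation: [2.86, 1.299, -0.004]
force: [0.1, -0.0, -1.0]
gripper_width: 0.327
```

>>> {"op": "move_arm", "data": {"motion": [{"tx":0,"ty":0,"tz":0,"wx":0,"wy":0,"wz":0},{"tx":0,"ty":0,"tz":0,"wx":0,"wy":0,"wz":0}]}}

```text
clock: 25.95
position: [0.5929, -0.0261, 0.2364]
orientation: [2.857, 1.303, -0.0]
force: [-0.1, 0.3, -0.2]
gripper_width: 0.329
```

```bash
python3 - <<'E'
from h import *
s=get_state(); print(s['clock'],s['gripper_width'],s['force'])
goto(.5931,-.027,.2268,49)
E
```

```text
25.95 0.3290258516683383 [-0.11132218  0.31139004 -0.22681701]
pos [ 0.5929 -0.0261  0.2364] yaw 49.0 shift [-0.5  0.7  9.6] turn [0.001 0.001 0.001] shift after turn [-0.6  0.8  9.6]
```

>>> {"op": "move_arm", "data": {"motion": [{"tx":-0.5,"ty":0.7,"tz":5,"wx":0,"wy":0,"wz":0},{"tx":0,"ty":0,"tz":4.2,"wx":0,"wy":0,"wz":0},{"tx":0,"ty":0,"tz":0,"wx":0,"wy":0,"wz":0}]}}

```text
clock: 26.32
position: [0.5931, -0.0281, 0.227]
orientation: [2.857, 1.3, -0.001]
force: [-0.8, -0.6, 4.5]
gripper_width: 0.33
```

>>> {"op": "move_arm", "data": {"motion": [{"tx":0,"ty":0,"tz":0,"wx":0,"wy":0,"wz":0},{"tx":0,"ty":0,"tz":0,"wx":0,"wy":0,"wz":0},{"tx":0,"ty":0,"tz":0,"wx":0,"wy":0,"wz":0},{"tx":0,"ty":0,"tz":-20,"wx":0,"wy":0,"wz":0},{"tx":0,"ty":0,"tz":-40,"wx":0,"wy":0,"wz":0}], "gripper": -0.1}}

```text
clock: 26.95
position: [0.5922, -0.0281, 0.2866]
orientation: [-2.859, -1.301, 0.006]
force: [-0.3, -0.3, 0.5]
gripper_width: 0.55
```

```bash
python3 - <<'E'
from h import *
goto(.4088,.3643,.28,49)
E
```

```text
pos [ 0.5922 -0.0281  0.2866] yaw 48.9 shift [ 175.4 -396.1    6.6] turn [-0.002  0.003 -0.001] shift after turn [ 175.8 -395.9    6.6]
```

Next, tappet 3: 9 rows, then a look with the top camera.

>>> {"op": "move_arm", "data": {"motion": [{"tx":19.5,"ty":-44,"tz":0,"wx":0,"wy":0,"wz":0},{"tx":19.5,"ty":-44,"tz":0,"wx":0,"wy":0,"wz":0},{"tx":19.5,"ty":-44,"tz":0,"wx":0,"wy":0,"wz":0},{"tx":19.5,"ty":-44,"tz":0,"wx":0,"wy":0,"wz":0},{"tx":19.5,"ty":-44,"tz":0,"wx":0,"wy":0,"wz":0}]}}

```text
clock: 27.58
position: [0.4906, 0.1915, 0.2875]
orientation: [2.858, 1.3, 0.001]
force: [0.1, 0.7, 0.7]
gripper_width: 0.548
```

>>> {"op": "move_arm", "data": {"motion": [{"tx":19.5,"ty":-44,"tz":0,"wx":0,"wy":0,"wz":0},{"tx":19.5,"ty":-44,"tz":0,"wx":0,"wy":0,"wz":0},{"tx":19.5,"ty":-44,"tz":0,"wx":0,"wy":0,"wz":0},{"tx":19.5,"ty":-44,"tz":0,"wx":0,"wy":0,"wz":0},{"tx":0,"ty":0,"tz":0,"wx":0,"wy":0,"wz":0}]}}

```text
clock: 28.2
position: [0.4067, 0.3691, 0.2877]
orientation: [-2.853, -1.311, -0.002]
force: [-0.2, -0.3, -0.3]
gripper_width: 0.545
```

```bash
python3 - <<'E'
from h import *
s=get_state(); print(s['clock'])
a=cams.camera('top'); cv2.imwrite('pics/t9r.png',a)
tops(.076,260,180,330,250,thr=165,im=a); print('mat'); tops(.03,150,255,235,320,im=a)
for p in((.5298,-.0241),(.5947,-.0274)): print(w2pix('top',[*p,.076]))
goto(.4088,.3643,.1808,49)
E
```

```text
28.2
px [315.6 198.3] area 109 [12 12] -> [ 0.5943 -0.029   0.076 ]
px [313.6 223.6] area 111 [12 12] -> [ 0.5313 -0.0245  0.076 ]
mat
[313.43816882 224.21858674]
[314.97979016 198.09665112]
pos [0.4083 0.3666 0.2871] yaw 49.2 shift [ -1.4   1.8 106.3] turn [ 0.001 -0.     0.003] shift after turn [ -1.4   1.9 106.3]
```

>>> {"op": "move_arm", "data": {"motion": [{"tx":0,"ty":0,"tz":40,"wx":0,"wy":0,"wz":0},{"tx":0,"ty":0,"tz":30,"wx":0,"wy":0,"wz":0},{"tx":0,"ty":0,"tz":0,"wx":0,"wy":0,"wz":0}]}}

```text
clock: 28.62
position: [0.41, 0.362, 0.2142]
orientation: [2.857, 1.296, -0.008]
force: [-0.3, 0.5, -0.7]
gripper_width: 0.551
```

```bash
python3 - <<'E'
from h import *
goto(.4088,.3643,.1808,49)
E
```

```text
pos [0.41   0.362  0.2142] yaw 48.8 shift [ 1.1 -2.4 33.4] turn [ 0.001  0.006 -0.003] shift after turn [ 0.9 -2.4 33.4]
```

>>> {"op": "move_arm", "data": {"motion": [{"tx":0.5,"ty":-1.5,"tz":20,"wx":0,"wy":0,"wz":0},{"tx":0,"ty":0,"tz":13,"wx":0,"wy":0,"wz":0},{"tx":0,"ty":0,"tz":0,"wx":0,"wy":0,"wz":0},{"tx":0,"ty":0,"tz":0,"wx":0,"wy":0,"wz":0}]}}

```text
clock: 29.12
position: [0.4089, 0.3658, 0.1829]
orientation: [2.858, 1.3, -0.001]
force: [0.4, -0.8, -0.1]
gripper_width: 0.552
```

>>> {"op": "move_arm", "data": {"motion": [{"tx":0,"ty":0,"tz":0,"wx":0,"wy":0,"wz":0},{"tx":0,"ty":0,"tz":0,"wx":0,"wy":0,"wz":0},{"tx":0,"ty":0,"tz":0,"wx":0,"wy":0,"wz":0},{"tx":0,"ty":0,"tz":0,"wx":0,"wy":0,"wz":0}], "gripper": 1}}

```text
clock: 29.62
position: [0.409, 0.3659, 0.1834]
orientation: [2.858, 1.3, -0.0]
force: [-0.3, -1.0, 6.2]
gripper_width: 0.326
```

```bash
python3 - <<'E'
from h import *
goto(.4088,.3643,.1808,49)
goto(.532,.0412,.28,49)
E
```

```text
pos [0.409  0.3659 0.1834] yaw 48.9 shift [-1.4  0.9  2.6] turn [ 0.001  0.001 -0.001] shift after turn [-1.4  0.9  2.6]
pos [0.409  0.3659 0.1834] yaw 48.9 shift [-164.1  306.2  -96. ] turn [ 0.001  0.001 -0.001] shift after turn [-164.4  305.9  -96.6]
```

>>> {"op": "move_arm", "data": {"motion": [{"tx":0,"ty":0,"tz":-10,"wx":0,"wy":0,"wz":0},{"tx":0,"ty":0,"tz":-40,"wx":0,"wy":0,"wz":0},{"tx":0,"ty":0,"tz":-50,"wx":0,"wy":0,"wz":0},{"tx":-23.3,"ty":43.7,"tz":0,"wx":0,"wy":0,"wz":0},{"tx":-23.3,"ty":43.7,"tz":0,"wx":0,"wy":0,"wz":0}]}}

```text
clock: 30.25
position: [0.4445, 0.2727, 0.2841]
orientation: [2.857, 1.303, 0.002]
force: [0.9, -0.6, -1.7]
gripper_width: 0.327
```

>>> {"op": "move_arm", "data": {"motion": [{"tx":-23.3,"ty":43.7,"tz":0,"wx":0,"wy":0,"wz":0},{"tx":-23.3,"ty":43.7,"tz":0,"wx":0,"wy":0,"wz":0},{"tx":-23.3,"ty":43.7,"tz":0,"wx":0,"wy":0,"wz":0},{"tx":-23.3,"ty":43.7,"tz":0,"wx":0,"wy":0,"wz":0},{"tx":-23.3,"ty":43.7,"tz":0,"wx":0,"wy":0,"wz":0}]}}

```text
clock: 30.88
position: [0.5327, 0.0401, 0.2838]
orientation: [2.858, 1.3, -0.001]
force: [0.9, 0.6, -0.6]
gripper_width: 0.326
```

>>> {"op": "move_arm", "data": {"motion": [{"tx":0,"ty":0,"tz":30,"wx":0,"wy":0,"wz":0},{"tx":0,"ty":0,"tz":12,"wx":0,"wy":0,"wz":0},{"tx":0,"ty":0,"tz":0,"wx":0,"wy":0,"wz":0},{"tx":0,"ty":0,"tz":0,"wx":0,"wy":0,"wz":0}]}}

```text
clock: 31.38
position: [0.5324, 0.043, 0.2421]
orientation: [2.857, 1.303, -0.0]
force: [-0.1, 0.4, -1.5]
gripper_width: 0.33
```

```bash
python3 - <<'E'
from h import *
s=get_state(); print(s['clock'],s['gripper_width'],s['force'])
goto(.5329,.0425,.2294,49)
E
```

```text
31.375 0.3296277046415875 [-0.06811316  0.37061981 -1.50417512]
pos [0.5324 0.043  0.2421] yaw 49.0 shift [-0.   0.7 12.7] turn [0.001 0.001 0.001] shift after turn [-0.1  0.7 12.7]
```

>>> {"op": "move_arm", "data": {"motion": [{"tx":0,"ty":0,"tz":8,"wx":0,"wy":0,"wz":0},{"tx":0,"ty":0,"tz":4.5,"wx":0,"wy":0,"wz":0},{"tx":0,"ty":0,"tz":0,"wx":0,"wy":0,"wz":0},{"tx":0,"ty":0,"tz":0,"wx":0,"wy":0,"wz":0}]}}

```text
clock: 31.88
position: [0.5323, 0.042, 0.2294]
orientation: [2.857, 1.3, -0.002]
force: [-3.1, -0.7, 7.1]
gripper_width: 0.331
```

>>> {"op": "move_arm", "data": {"motion": [{"tx":0,"ty":0,"tz":0,"wx":0,"wy":0,"wz":0},{"tx":0,"ty":0,"tz":0,"wx":0,"wy":0,"wz":0},{"tx":0,"ty":0,"tz":0,"wx":0,"wy":0,"wz":0},{"tx":0,"ty":0,"tz":-20,"wx":0,"wy":0,"wz":0},{"tx":0,"ty":0,"tz":-40,"wx":0,"wy":0,"wz":0}], "gripper": -0.1}}

```text
clock: 32.5
position: [0.5317, 0.0418, 0.2891]
orientation: [2.859, 1.301, -0.006]
force: [0.6, -0.4, 0.3]
gripper_width: 0.552
```

```bash
python3 - <<'E'
from h import *
goto(.3989,.2653,.28,49)
a=cams.camera('top'); tops(.03,95,185,235,320,thr=225,im=a)
E
```

```text
pos [0.5317 0.0418 0.2891] yaw 48.9 shift [  81.3 -246.9    9.2] turn [-0.001  0.003 -0.001] shift after turn [  81.5 -246.8    9.1]
px [196.2 276.4] area 77 [10 10] -> [0.3987 0.2655 0.03  ]
```

>>> {"op": "move_arm", "data": {"motion": [{"tx":13.6,"ty":-41.1,"tz":0,"wx":0,"wy":0,"wz":0},{"tx":13.6,"ty":-41.1,"tz":0,"wx":0,"wy":0,"wz":0},{"tx":13.6,"ty":-41.1,"tz":0,"wx":0,"wy":0,"wz":0},{"tx":13.6,"ty":-41.1,"tz":0,"wx":0,"wy":0,"wz":0},{"tx":13.6,"ty":-41.1,"tz":0,"wx":0,"wy":0,"wz":0}]}}

```text
clock: 33.17
position: [0.4215, 0.2295, 0.2897]
orientation: [2.858, 1.3, 0.001]
force: [0.1, 0.7, -0.6]
gripper_width: 0.551
```

>>> {"op": "move_arm", "data": {"motion": [{"tx":13.6,"ty":-41.1,"tz":0,"wx":0,"wy":0,"wz":0},{"tx":0,"ty":0,"tz":40,"wx":0,"wy":0,"wz":0},{"tx":0,"ty":0,"tz":30,"wx":0,"wy":0,"wz":0},{"tx":0,"ty":0,"tz":0,"wx":0,"wy":0,"wz":0},{"tx":0,"ty":0,"tz":0,"wx":0,"wy":0,"wz":0}]}}

```text
clock: 33.8
position: [0.4005, 0.2658, 0.2197]
orientation: [2.858, 1.3, 0.001]
force: [0.4, 1.0, 1.0]
gripper_width: 0.551
```

```bash
python3 - <<'E'
from h import *
s=get_state(); print(s['clock'])
a=cams.camera('top'); cv2.imwrite('pics/t10r.png',a)
tops(.076,260,180,330,250,thr=165,im=a)
for p in((.5298,-.0241),(.5947,-.0274),(.533,.0408)): print(w2pix('top',[*p,.076]))
goto(.3989,.2653,.1808,49)
E
```

```text
33.8
px [315.6 198.3] area 109 [12 12] -> [ 0.5943 -0.029   0.076 ]
px [287.1 222.8] area 106 [11 12] -> [0.5323 0.0405 0.076 ]
px [313.6 223.5] area 109 [12 12] -> [ 0.5315 -0.0245  0.076 ]
[313.43816882 224.21858674]
[314.97979016 198.09665112]
[286.9994903  222.47628365]
pos [0.4007 0.2658 0.2199] yaw 48.9 shift [-1.6 -1.1 39.1] turn [ 0.002 -0.001 -0.002] shift after turn [-1.5 -1.  39.1]
```

Tappet 3 sits within 1 mm of 2a. Lowering on tappet 4.

>>> {"op": "move_arm", "data": {"motion": [{"tx":-1.5,"ty":-1,"tz":25,"wx":0,"wy":0,"wz":0},{"tx":0,"ty":0,"tz":12,"wx":0,"wy":0,"wz":0},{"tx":0,"ty":0,"tz":0,"wx":0,"wy":0,"wz":0},{"tx":0,"ty":0,"tz":0,"wx":0,"wy":0,"wz":0}]}}

```text
clock: 34.35
position: [0.3986, 0.265, 0.182]
orientation: [2.858, 1.3, -0.0]
force: [0.5, 0.2, 0.1]
gripper_width: 0.547
```

>>> {"op": "move_arm", "data": {"motion": [{"tx":0,"ty":0,"tz":0,"wx":0,"wy":0,"wz":0},{"tx":0,"ty":0,"tz":0,"wx":0,"wy":0,"wz":0},{"tx":0,"ty":0,"tz":0,"wx":0,"wy":0,"wz":0},{"tx":0,"ty":0,"tz":0,"wx":0,"wy":0,"wz":0}], "gripper": 1}}

```text
clock: 34.85
position: [0.3985, 0.2651, 0.1823]
orientation: [2.858, 1.3, 0.0]
force: [-1.0, -0.6, 6.0]
gripper_width: 0.329
```

```bash
python3 - <<'E'
from h import *
goto(.3989,.2653,.1808,49)
goto(.5970,.0380,.28,49)
E
```

```text
pos [0.3985 0.2651 0.1823] yaw 48.9 shift [0.4 0.1 1.5] turn [ 0.002  0.001 -0.001] shift after turn [0.4 0.1 1.5]
pos [0.3985 0.2651 0.1823] yaw 48.9 shift [-40.8 299.  -97.1] turn [ 0.002  0.001 -0.001] shift after turn [-41.2 298.7 -97.7]
```

>>> {"op": "move_arm", "data": {"motion": [{"tx":0,"ty":0,"tz":-10,"wx":0,"wy":0,"wz":0},{"tx":0,"ty":0,"tz":-40,"wx":0,"wy":0,"wz":0},{"tx":0,"ty":0,"tz":-50,"wx":0,"wy":0,"wz":0},{"tx":-5.9,"ty":42.7,"tz":0,"wx":0,"wy":0,"wz":0},{"tx":-5.9,"ty":42.7,"tz":0,"wx":0,"wy":0,"wz":0}]}}

```text
clock: 35.48
position: [0.4557, 0.1995, 0.2831]
orientation: [2.856, 1.302, 0.002]
force: [-0.4, -0.5, -1.2]
gripper_width: 0.329
```

>>> {"op": "move_arm", "data": {"motion": [{"tx":-5.9,"ty":42.7,"tz":0,"wx":0,"wy":0,"wz":0},{"tx":-5.9,"ty":42.7,"tz":0,"wx":0,"wy":0,"wz":0},{"tx":-5.9,"ty":42.7,"tz":0,"wx":0,"wy":0,"wz":0},{"tx":-5.9,"ty":42.7,"tz":0,"wx":0,"wy":0,"wz":0},{"tx":-5.9,"ty":42.7,"tz":0,"wx":0,"wy":0,"wz":0}]}}

```text
clock: 36.1
position: [0.5972, 0.0361, 0.2824]
orientation: [2.858, 1.3, -0.001]
force: [0.5, 0.1, -0.5]
gripper_width: 0.328
```

>>> {"op": "move_arm", "data": {"motion": [{"tx":0,"ty":0,"tz":30,"wx":0,"wy":0,"wz":0},{"tx":0,"ty":0,"tz":12,"wx":0,"wy":0,"wz":0},{"tx":0,"ty":0,"tz":0,"wx":0,"wy":0,"wz":0},{"tx":0,"ty":0,"tz":0,"wx":0,"wy":0,"wz":0}]}}

```text
clock: 36.6
position: [0.5965, 0.0383, 0.2407]
orientation: [2.857, 1.302, -0.0]
force: [0.4, 0.5, -0.5]
gripper_width: 0.326
```

```bash
python3 - <<'E'
from h import *
s=get_state(); print(s['clock'],s['gripper_width'],s['force'])
goto(.5970,.0380,.2283,49)
E
```

```text
36.6 0.3263430748843907 [ 0.38870961  0.5124376  -0.47165741]
pos [0.5965 0.0383 0.2407] yaw 49.0 shift [ 0.1  0.5 12.4] turn [0.002 0.001 0.   ] shift after turn [ 0.1  0.5 12.4]
```

>>> {"op": "move_arm", "data": {"motion": [{"tx":0,"ty":0,"tz":8,"wx":0,"wy":0,"wz":0},{"tx":0,"ty":0,"tz":4.2,"wx":0,"wy":0,"wz":0},{"tx":0,"ty":0,"tz":0,"wx":0,"wy":0,"wz":0},{"tx":0,"ty":0,"tz":0,"wx":0,"wy":0,"wz":0}]}}

```text
clock: 37.1
position: [0.5965, 0.0375, 0.2283]
orientation: [2.857, 1.3, -0.002]
force: [-3.2, -1.1, 7.3]
gripper_width: 0.327
```

>>> {"op": "move_arm", "data": {"motion": [{"tx":0,"ty":0,"tz":0,"wx":0,"wy":0,"wz":0},{"tx":0,"ty":0,"tz":0,"wx":0,"wy":0,"wz":0},{"tx":0,"ty":0,"tz":0,"wx":0,"wy":0,"wz":0},{"tx":0,"ty":0,"tz":-20,"wx":0,"wy":0,"wz":0},{"tx":0,"ty":0,"tz":-50,"wx":0,"wy":0,"wz":0}], "gripper": -0.1}}

```text
clock: 37.72
position: [0.5955, 0.0371, 0.2971]
orientation: [-2.859, -1.301, 0.008]
force: [0.3, -0.5, 0.8]
gripper_width: 0.55
```

>>> {"op": "move_arm", "data": {"motion": [{"tx":0,"ty":0,"tz":-50,"wx":0,"wy":0,"wz":0},{"tx":0,"ty":-45,"tz":-40,"wx":0,"wy":0,"wz":0},{"tx":-40,"ty":-30,"tz":0,"wx":0,"wy":0,"wz":0},{"tx":-40,"ty":-30,"tz":0,"wx":0,"wy":0,"wz":0},{"tx":-40,"ty":-30,"tz":0,"wx":0,"wy":0,"wz":0}]}}

```text
clock: 38.35
position: [0.4145, 0.0362, 0.3882]
orientation: [2.856, 1.301, -0.002]
force: [0.5, -0.5, 1.4]
gripper_width: 0.55
```

```bash
python3 - <<'E'
from h import *
s=get_state(); print(s['clock'],s['joint_pos'].round(2))
a=cams.camera('top'); cv2.imwrite('pics/t11r.png',a)
tops(.076,260,180,330,250,thr=165,im=a)
for p in((.5298,-.0241),(.5947,-.0274),(.533,.0408),(.5979,.0376)): print(w2pix('top',[*p,.076]))
g=a[228:300,370:450]; 
big=cv2.resize(g,None,fx=8,fy=8,interpolation=cv2.INTER_CUBIC); cv2.imwrite('pics/sel.png',big)
m=(g.min(2)>200).astype(np.uint8); cs,_=cv2.findContours(m,cv2.RETR_EXTERNAL,cv2.CHAIN_APPROX_NONE); c=max(cs,key=cv2.contourArea); e=cv2.fitEllipse(c); print(e, pix2w('top',e[0][0]+370,e[0][1]+228,.067))
goto(.451,-.262,.28,49)
E
```

```text
38.35 [ 0.82  0.16 -1.04  2.11  0.17  0.96 -1.03]
px [289.  196.6] area 107 [11 12] -> [0.5975 0.0368 0.076 ]
px [315.5 198.4] area 113 [12 12] -> [ 0.5941 -0.0287  0.076 ]
px [287.1 222.6] area 109 [11 12] -> [0.5326 0.0406 0.076 ]
px [312.4 234.7] area 353 [19 32] -> [ 0.5039 -0.0217  0.076 ]
px [289.9 244.3] area 356 [38 14] -> [0.4797 0.0328 0.076 ]
px [263.5 246.8] area 42 [8 6] -> [0.4724 0.0972 0.076 ]
[313.43816882 224.21858674]
[314.97979016 198.09665112]
[286.9994903  222.47628365]
[288.68391386 196.38669367]
((41.02082824707031, 27.669557571411133), (28.802759170532227, 35.680843353271484), 111.84839630126953) [ 0.45783676 -0.26283622  0.067     ]
pos [0.4083 0.0353 0.3863] yaw 49.0 shift [-195.1  227.4  108.5] turn [-0.001  0.012  0.   ] shift after turn [-196.4  227.3  106.3]
```

View pics/sel.png

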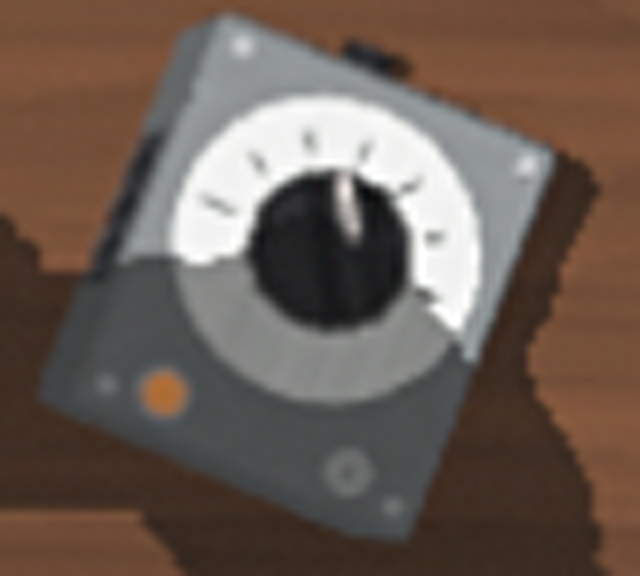

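All four tappets are within about 1.7 mm of their crossings. The selector's dial centre is at crop (326,249), with its pointer on tick 2. The bar yaw is ≈ +8° and must end at -82°.

```bash
python3 - <<'E'
from h import *
c=pix2w('top',410.3,258.7,.067); print(c)
q=lambda u,v:np.array([(u+.5)/8-.5+370,(v+.5)/8-.5+228])
p1=pix2w('top',*q(342,177),.099);p2=pix2w('top',*q(352,240),.099); d=p1-p2; print('pointer',p1,p2,np.degrees(np.arctan2(d[1],d[0])))
for n,t in zip(range(7),[(218,203),(258,162),(309,138),(366,150),(411,187),(435,236),(428,295)]):
    d=pix2w('top',*q(*t),.067)-c; print(n,np.degrees(np.arctan2(d[1],d[0])).round(1),np.linalg.norm(d[:2]).round(4))
goto(c[0],c[1],.30,188)
E
```

```text
[ 0.45044828 -0.26094036  0.067     ]
pointer [ 0.47056386 -0.25813591  0.099     ] [ 0.4519587  -0.26068398  0.099     ] 7.7984163303772736
0 67.6 0.035
1 37.5 0.0329
2 7.5 0.034
3 -22.8 0.033
4 -53.4 0.0325
5 -82.0 0.0333
6 -113.5 0.0332
pos [0.4083 0.0353 0.3863] yaw 49.0 shift [-194.9  226.2   88.5] turn [-0.015  0.005 -2.426] shift after turn [  -0.5 -299.3   86.3]
```

>>> {"op": "move_arm", "data": {"motion": [{"tx":0,"ty":0,"tz":0,"wx":0,"wy":0,"wz":-0.1733},{"tx":0,"ty":0,"tz":0,"wx":0,"wy":0,"wz":-0.1733},{"tx":0,"ty":0,"tz":0,"wx":0,"wy":0,"wz":-0.1733},{"tx":0,"ty":0,"tz":0,"wx":0,"wy":0,"wz":-0.1733},{"tx":0,"ty":0,"tz":0,"wx":0,"wy":0,"wz":-0.1733}]}}

```text
clock: 39.02
position: [0.416, 0.0364, 0.3885]
orientation: [2.04, 2.386, -0.003]
force: [-0.5, 0.5, -0.3]
gripper_width: 0.551
```

>>> {"op": "move_arm", "data": {"motion": [{"tx":0,"ty":0,"tz":0,"wx":0,"wy":0,"wz":-0.1733},{"tx":0,"ty":0,"tz":0,"wx":0,"wy":0,"wz":-0.1733},{"tx":0,"ty":0,"tz":0,"wx":0,"wy":0,"wz":-0.1733},{"tx":0,"ty":0,"tz":0,"wx":0,"wy":0,"wz":-0.1733},{"tx":0,"ty":0,"tz":0,"wx":0,"wy":0,"wz":-0.1733}]}}

```text
clock: 39.65
position: [0.4161, 0.0362, 0.3885]
orientation: [0.851, 3.023, -0.005]
force: [0.1, 0.1, 0.2]
gripper_width: 0.55
```

>>> {"op": "move_arm", "data": {"motion": [{"tx":0,"ty":0,"tz":0,"wx":0,"wy":0,"wz":-0.1733},{"tx":0,"ty":0,"tz":0,"wx":0,"wy":0,"wz":-0.1733},{"tx":0,"ty":0,"tz":0,"wx":0,"wy":0,"wz":-0.1733},{"tx":0,"ty":0,"tz":0,"wx":0,"wy":0,"wz":-0.1733},{"tx":0,"ty":0,"tz":0,"wx":0,"wy":0,"wz":0}]}}

```text
clock: 40.28
position: [0.4161, 0.0361, 0.3882]
orientation: [-0.215, 3.134, -0.004]
force: [-0.5, 0.3, 0.4]
gripper_width: 0.554
```

```bash
python3 - <<'E'
from h import *
s=get_state(); print(s['clock'],s['joint_pos'].round(2))
c=pix2w('top',410.3,258.7,.067)
goto(c[0],c[1],.30,188)
E
```

```text
40.275 [ 1.12  0.44 -1.5   2.1   0.5   1.07  1.07]
pos [0.4161 0.0361 0.3882] yaw -172.1 shift [   6.6 -298.7   89. ] turn [-0.002 -0.    -0.002] shift after turn [   7.3 -298.9   88.2]
```

>>> {"op": "move_arm", "data": {"motion": [{"tx":1.2,"ty":-49.8,"tz":0,"wx":0,"wy":0,"wz":0},{"tx":1.2,"ty":-49.8,"tz":0,"wx":0,"wy":0,"wz":0},{"tx":1.2,"ty":-49.8,"tz":0,"wx":0,"wy":0,"wz":0},{"tx":1.2,"ty":-49.8,"tz":0,"wx":0,"wy":0,"wz":0},{"tx":1.2,"ty":-49.8,"tz":0,"wx":0,"wy":0,"wz":0}]}}

```text
clock: 40.9
position: [0.4445, -0.2134, 0.3888]
orientation: [0.21, -3.134, 0.005]
force: [0.6, 0.3, -0.0]
gripper_width: 0.549
```

>>> {"op": "move_arm", "data": {"motion": [{"tx":1,"ty":-49.8,"tz":0,"wx":0,"wy":0,"wz":0},{"tx":0,"ty":0,"tz":50,"wx":0,"wy":0,"wz":0},{"tx":0,"ty":0,"tz":40,"wx":0,"wy":0,"wz":0},{"tx":0,"ty":0,"tz":0,"wx":0,"wy":0,"wz":0},{"tx":0,"ty":0,"tz":0,"wx":0,"wy":0,"wz":0}]}}

```text
clock: 41.52
position: [0.4511, -0.2611, 0.2999]
orientation: [-0.216, 3.133, -0.005]
force: [-0.1, -0.1, -0.4]
gripper_width: 0.547
```

```bash
python3 - <<'E'
from h import *
s=get_state(); print(s['clock'],s['joint_pos'].round(2))
goto(.4504,-.2609,.25,187.7)
E
```

```text
41.525 [ 1.38  0.74 -1.23  1.95  0.82  1.07  1.49]
pos [ 0.4511 -0.2611  0.2999] yaw -172.1 shift [ 0.7  0.4 49.9] turn [-0.003  0.001  0.003] shift after turn [ 0.6  0.3 49.9]
```

>>> {"op": "move_arm", "data": {"motion": [{"tx":0,"ty":0,"tz":30,"wx":0,"wy":0,"wz":0},{"tx":0,"ty":0,"tz":16,"wx":0,"wy":0,"wz":0},{"tx":0,"ty":0,"tz":3,"wx":0,"wy":0,"wz":0},{"tx":0,"ty":0,"tz":0,"wx":0,"wy":0,"wz":0}], "gripper": 0.2}}

```text
clock: 42.02
position: [0.4506, -0.2614, 0.25]
orientation: [-0.217, 3.134, -0.004]
force: [0.4, -0.5, 0.8]
gripper_width: 0.396
```

>>> {"op": "move_arm", "data": {"motion": [{"tx":0,"ty":0,"tz":0,"wx":0,"wy":0,"wz":0},{"tx":0,"ty":0,"tz":0,"wx":0,"wy":0,"wz":0},{"tx":0,"ty":0,"tz":0,"wx":0,"wy":0,"wz":0},{"tx":0,"ty":0,"tz":0,"wx":0,"wy":0,"wz":0}], "gripper": 1}}

```text
clock: 42.52
position: [0.4505, -0.2601, 0.2503]
orientation: [-0.219, 3.134, -0.001]
force: [-1.8, 3.7, 6.2]
gripper_width: 0.137
```

```bash
python3 - <<'E'
from h import *
s=get_state(); print(s['clock'],s['joint_pos'].round(2),s['torque'],s['force'],s['gripper_width'])
goto(.4504,-.2609,.25,187.7)
E
```

```text
42.525 [ 1.33  0.8  -1.15  1.98  0.89  1.    1.44] [ 0.82453737  0.49307073 -0.05647283] [-1.82787158  3.72001989  6.20237399] 0.13707710014463997
pos [ 0.4505 -0.2601  0.2503] yaw -172.0 shift [ 0.2 -0.8  0.3] turn [-0.001  0.     0.005] shift after turn [ 0.2 -0.8  0.3]
```

Gripped with small forces. Turning clockwise 90°.

>>> {"op": "move_arm", "data": {"motion": [{"tx":0,"ty":-0.8,"tz":0,"wx":0,"wy":0,"wz":0.157},{"tx":0,"ty":0,"tz":0,"wx":0,"wy":0,"wz":0.157},{"tx":0,"ty":0,"tz":0,"wx":0,"wy":0,"wz":0.157},{"tx":0,"ty":0,"tz":0,"wx":0,"wy":0,"wz":0.157},{"tx":0,"ty":0,"tz":0,"wx":0,"wy":0,"wz":0.157}]}}

```text
clock: 43.15
position: [0.4504, -0.2609, 0.2503]
orientation: [-1.004, -2.977, 0.003]
force: [-2.4, 3.6, 5.6]
gripper_width: 0.138
```

>>> {"op": "move_arm", "data": {"motion": [{"tx":0,"ty":0,"tz":0,"wx":0,"wy":0,"wz":0.157},{"tx":0,"ty":0,"tz":0,"wx":0,"wy":0,"wz":0.157},{"tx":0,"ty":0,"tz":0,"wx":0,"wy":0,"wz":0.157},{"tx":0,"ty":0,"tz":0,"wx":0,"wy":0,"wz":0.157},{"tx":0,"ty":0,"tz":0,"wx":0,"wy":0,"wz":0.157}]}}

```text
clock: 43.78
position: [0.4499, -0.2612, 0.2503]
orientation: [-2.066, -2.365, 0.005]
force: [-5.5, 3.8, 10.1]
gripper_width: 0.14
```

>>> {"op": "move_arm", "data": {"motion": [{"tx":0,"ty":0,"tz":0,"wx":0,"wy":0,"wz":0},{"tx":0,"ty":0,"tz":0,"wx":0,"wy":0,"wz":0}]}}

```text
clock: 44.02
position: [0.4499, -0.2611, 0.2502]
orientation: [-2.06, -2.371, 0.005]
force: [-5.5, 3.2, 11.0]
gripper_width: 0.139
```

```bash
python3 - <<'E'
from h import *
s=get_state(); print(s['clock'],s['joint_pos'].round(2),s['torque'],s['force'],s['gripper_width'])
goto(.4504,-.2609,.25,97.7)
E
```

```text
44.025 [ 1.13  0.61 -0.83  1.98  0.62  0.83  0.09] [ 0.68814223  1.23846068 -0.08282987] [-5.49692697  3.24482423 11.02258366] 0.1392736556060603
pos [ 0.4499 -0.2611  0.2502] yaw 98.0 shift [0.2 0.5 0.2] turn [-0.003  0.002  0.006] shift after turn [0.2 0.5 0.2]
```

Turned to yaw 98°, so the pointer is at -82° (step 5). Releasing, lifting straight up, and withdrawing clear for the check.

>>> {"op": "move_arm", "data": {"motion": [{"tx":0,"ty":0,"tz":0,"wx":0,"wy":0,"wz":0},{"tx":0,"ty":0,"tz":0,"wx":0,"wy":0,"wz":0},{"tx":0,"ty":0,"tz":0,"wx":0,"wy":0,"wz":0},{"tx":0,"ty":0,"tz":-20,"wx":0,"wy":0,"wz":0},{"tx":0,"ty":0,"tz":-50,"wx":0,"wy":0,"wz":0}], "gripper": 0}}

```text
clock: 44.65
position: [0.4495, -0.2617, 0.3192]
orientation: [-2.059, -2.369, 0.003]
force: [1.4, -1.3, 0.3]
gripper_width: 0.501
```

>>> {"op": "move_arm", "data": {"motion": [{"tx":0,"ty":0,"tz":-50,"wx":0,"wy":0,"wz":0},{"tx":-45,"ty":-30,"tz":-20,"wx":0,"wy":0,"wz":0},{"tx":-45,"ty":-30,"tz":0,"wx":0,"wy":0,"wz":0},{"tx":-45,"ty":-30,"tz":0,"wx":0,"wy":0,"wz":0},{"tx":-45,"ty":0,"tz":0,"wx":0,"wy":0,"wz":0}]}}

```text
clock: 45.28
position: [0.3835, -0.4553, 0.3911]
orientation: [2.065, 2.366, -0.006]
force: [1.2, -0.4, 1.3]
gripper_width: 0.501
```

```bash
python3 - <<'E'
from h import *
s=get_state(); print(s['clock'],s['position'].round(3),s['joint_pos'].round(2))
a=cams.camera('top'); b_=cams.camera('scene'); cv2.imwrite('pics/t12r.png',a); cv2.imwrite('pics/s12r.png',b_)
tops(.076,260,180,330,240,thr=165,im=a)
cv2.imwrite('pics/f1.png',cv2.resize(a[130:310,95:555],None,fx=1.7,fy=1.7,interpolation=cv2.INTER_CUBIC))
cv2.imwrite('pics/f2.png',np.hstack([cv2.resize(a[228:300,370:450],None,fx=5,fy=5,interpolation=cv2.INTER_CUBIC),cv2.resize(b_[170:314,30:190],None,fx=2.5,fy=2.5,interpolation=cv2.INTER_CUBIC)]))
E
```

```text
45.275 [ 0.384 -0.455  0.391] [ 1.5   0.54 -0.92  1.7   0.47  1.14  0.58]
px [289.  196.5] area 108 [11 12] -> [0.5976 0.0368 0.076 ]
px [315.5 198.4] area 114 [12 12] -> [ 0.594  -0.0287  0.076 ]
px [287.1 222.7] area 111 [11 12] -> [0.5324 0.0406 0.076 ]
px [313.5 223.5] area 114 [12 12] -> [ 0.5316 -0.0243  0.076 ]
```

View pics/f1.png

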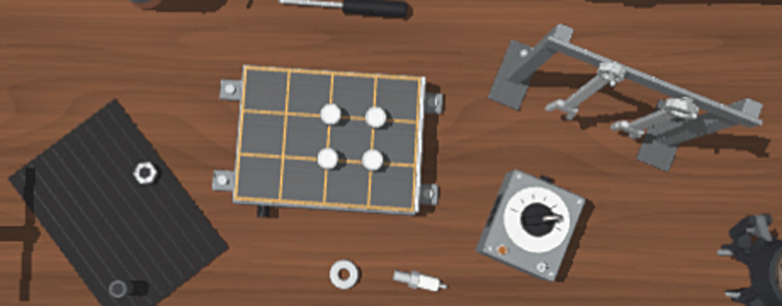

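View pics/f2.png

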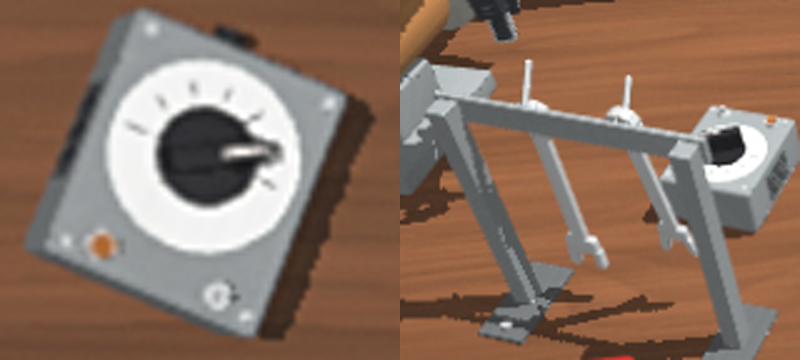

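The pointer covers tick 5, with only tick 6 beyond it at (268,183). All four tappets are on cross lines 1 and 2, the mat is free of tappets, and the spanner hangs on the left peg.

```bash
python3 -c "
from cell import manip; print(manip.job_done())"
```

```text
the job is handed in; nothing more can be done
None
```

The job is done and handed in at about 45 s on the clock; no verdict was reported.

- **Spanner:** it came off the plate and hangs by its ring on the free left peg. The last pictures show the peg through the ring and the spanner still hanging.
- **Tappets:** four were on the mat. They now stand on crossings 1a, 1b, 2a and 2b. The last top view puts them about 1.8, 1.5, 0.6 and 0.9 mm off centre, against a camera calibration good to about 2 mm. I left the 1.8 and 1.5 mm offsets at 1a and 1b uncorrected.
- **Selector:** it was turned clockwise from step 2 to step 5, and the pointer lies on tick 5 after release. This was the last step, after all the tappets were placed.
- **Other things:** in the last picture the nut, socket, bearing, spark plug and screwdriver appear where they were. I checked these by eye only, not by measurement.

The wrist force readings after each move stayed below about 13 N. The gripper reads about 2 mm under the true widths on everything it held. No check failed.

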